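# Lap the lacquer sample boards down the channel

### The arm

A 7-joint arm with a two-finger parallel gripper is mounted at the origin on the work surface. World frame = base frame: x ahead of the robot, y to its left, z up, the work surface at z = 0. Lengths are in m, angles in rad, forces in N, time in s.
With the tool pointing down it reaches from about 0.425 to 0.95 m from the base axis. Payload 4.7 kg.
Tool frame: the origin (TCP) lies at the very end of the fingers, on their centre line; the grasp point (between the pads) lies 19 mm behind it; x points along the fingers, y is the direction in which the jaws open and shut, and the axes are right-handed (so a half turn about x gives the same grasp; the last joint's range is limited). The gripper opens to 87 mm and grips with 3 to 60 N. Pads are 19 mm wide; open, the fingers measure 117 mm over their backs; the gripper's body (75 mm by 190 mm) begins 51 mm behind the grasp point.
Start: joints at [1.181, 0.469, -0.049, 1.532, 0.024, 1.141, -0.082], TCP at [0.238, -0.632, 0.223] pointing down, gripper open.
Joint ranges: [-2.59, 2.59], [-0.33, 1.99], [-1.39, 1.29], [0.1, 2.45], [-1.04, 4.18], [0.21, 1.99], [-2.66, 2.66]. Speed limits (rad/s): [2.57, 2.57, 3.14, 3.14, 3.14, 3.14, 3.14].

### API

Orientations are given as [roll, pitch, yaw] about the fixed x, y, z axes, in that order (R = Rz(yaw) Ry(pitch) Rx(roll)).
In Python, from workcell import arm, viewer gives the robot as it stands.
- The arm moves only by the tool move_arm, never from a script. Its argument "steps" is a list of rows, each an object of numbers: "tx", "ty", "tz": the shift along the tool's x, y, z in cm; "ax", "ay", "az": the turn, a rotation vector about the tool's x, y, z in rad; "grip": the closure, from -1 (fully open) to 1 (shut). In form: [{"tx": .., "ty": .., "tz": .., "ax": .., "ay": .., "az": .., "grip": ..}, ...]. A call has exactly 10 rows; each row shifts and turns the commanded pose from where the row before left it, along the tool's axes as they then stand; what a row does not reach is not made up. A row lasts 1/8 s, in which the tool goes at most 62.5 mm and 10.7 degrees, less where a joint would pass 70% of its speed; a pose out of reach is approached as far as the arm can. A call is refused whole if a number of a shift passes 6.25 or a number of a turn 0.188, either way. A call with a gripper value outside its range is refused whole. The fingers move at their own pace and stop on an object; the grip force is fixed at half the most. Time passes only in rows, so rows that do not move let the fingers close, or fill a call up. It gives the time, the measured TCP pose, the force and the opening at its end, in the units of the state.
- arm.get_obs(): the state, without advancing time (a new reading comes with each control period).
- viewer.read_camera(name): name is "scene" or "top" or "wrist"; returns a dict with "frame" (400x640x3 uint8, red, green, blue), "range_z" (400x640 float32, m along the optical axis (not along the pixel's ray), 0 where there is no reading), "fx", "fy", "cx", "cy" (pixels), "R" (3x3) and "t" (3): a world point X has camera coordinates R X + t. Camera axes: x right, y down, z forward; pixel columns grow to the right and rows downward; lengths in m; the calibration is good to about 2 mm. The wrist camera is an equidistant fisheye: a pixel r from the principal point sees the ray r / f radians off the axis. A picture is of the moment at which its call begins.
- arm.finish_job(): hands the job in, once; it reports no verdict.
The state is a dict: "clock": time; "joints": joint angles; "joint_velocities": joint speeds; "effort": joint torques, N m; "tcp_pos": TCP position; "orientation": TCP orientation; "wrist_force": force on the tool from outside, world axes, zero at the start; "torque": the same for the moment, N m; "grip_width": finger opening in m.
Only numpy, scipy, OpenCV 4.12 (cv2) and the standard library are available. Lean on these libraries where they do the work, as an engineer would, in place of code of your own. Each camera call takes 0.05 s, during which the arm holds its last target.

### The job

Slide the plain wooden board already in the sloping channel down until it is fully home against the end stop, then lap the two lacquered boards up the slope like roof shingles, gold-banded end downhill and block upward: the red one first with its gold end's edge on the lower pair of black lines, then the black one over it with its edge on the upper pair. Each must lie square between the cheeks and flat on the board beneath. Lower the boards into place instead of dropping them, and leave everything else on the bench where it is.

Things in the scene. Friction and masses are not known exactly. Their poses are not given: they have to be found in the camera images.
- channel: fixed pale wooden slide channel with dark end stop at its low end, 318 mm long, 136 mm wide; origin on the bench top under the low end of the bed, where the stop's face is; x is level and points to the uphill end, y across, z up. The bed rises 18 deg from 40 mm above the bench at the stop's face; cheeks 14 mm high and 14 mm thick run along both sides, 108 mm apart inside
- first_board (a joint): how far the plain board has still to slide down the channel, in m: 0 = home against the end stop, up to 0.06 uphill; it slides along the bed (18 deg slope) against about 3 N of friction and stays where it is left
- first_block (a point): centre of the holding block (34 long x 16 wide x 28 mm high) on the plain mulberry board that slides in the channel (120 x 90 x 8 mm, propped on a riser so it slopes 12.3 deg); the block is centred 45 mm from the board's tail and the point 14 mm above its face; x uphill along the board, y across, z out of its face
- line_low (a point): lower exposure line: a pair of black marks 6 mm wide across the tops of the cheeks, centred 80 mm up the bed from the end stop. The point lies midway between the cheeks, where the middle of the tail's lower edge comes to rest on a correctly laid board (12 mm square off the bed, mid-mark). x points uphill along that board (12.3 deg above level), y across the channel, z square out of its face
- line_high (a point): upper exposure line: a pair of black marks 6 mm wide across the tops of the cheeks, centred 160 mm up the bed from the end stop. The point lies midway between the cheeks, where the middle of the tail's lower edge comes to rest on a correctly laid board (12 mm square off the bed, mid-mark). x points uphill along that board (12.3 deg above level), y across the channel, z square out of its face
- red_block (a point): centre of the holding block (half-way up, 14 mm above the face) of the deep red flat lacquered sample board, 120 long x 90 wide x 8 mm thick, about 0.11 kg, with a gold band across its top face at the tail end and a pale wooden holding block (34 long x 16 wide x 28 mm high, upright sides) standing on its face, centred 45 mm from the tail. x runs along the board from the tail to the other end (the head), y across, z out of the face that carries the block
- red_tail (a point): middle of the lower edge of the red board's gold-banded tail end (on its underside); axes as for its block, so the block's centre is 45 mm along x and 22 mm along z from here
- black_block (a point): centre of the holding block (half-way up, 14 mm above the face) of the black flat lacquered sample board, 120 long x 90 wide x 8 mm thick, about 0.11 kg, with a gold band across its top face at the tail end and a pale wooden holding block (34 long x 16 wide x 28 mm high, upright sides) standing on its face, centred 45 mm from the tail. x runs along the board from the tail to the other end (the head), y across, z out of the face that carries the block
- black_tail (a point): middle of the lower edge of the black board's gold-banded tail end (on its underside); axes as for its block, so the block's centre is 45 mm along x and 22 mm along z from here
- lid: bystander: polished mulberry Go bowl lid, 120 mm across, 27 mm high; origin under its centre
- test_disc: bystander: small deep red lacquered disc, 68 mm across, 9 mm thick; origin under its centre
- burnisher: bystander: flat horn burnisher, 160 mm long, 12 mm high, lying along its x; origin near its middle on the bench
- caliper: bystander: steel outside caliper lying flat, 140 mm long, 80 mm wide; origin under its pivot, legs along its x
- go_bowl: bystander: open mulberry Go bowl, 124 mm across, 88 mm high; origin under its centre
- lacquer_jar: bystander: white jar with black cap, 68 mm across, 75 mm high; origin under its centre
- brush: bystander: brush, 170 mm long, lying along its x
Mind the look-alikes: they are no part of the job. What is shaped like the part that bears red_block but purple is not meant. What is meant by the part that bears black_block is not pink, and is the larger of those in its own colour.

How it is judged:
On the way, in this order (a step that is already met when the one before it is completed fails the run):
1. the plain board is home against the end stop (value of joint first_board below 0.004 m), for 0.2 s.
2. the red board lies released on the lower line, lapping the plain one (value of joint first_board below 0.004 m and x of red_tail in the frame of line_low between -0.006 and 0.006 m and y of red_tail in the frame of line_low between -0.011 and 0.011 m and z of red_tail in the frame of line_low between -0.004 and 0.004 m and angle between the x axis of red_tail and the x axis of line_low, either way round below 0.08 rad and angle between red_tail's own z axis and vertical below 0.35 rad and contact force between red_board and the fingers below 0.1 N and linear speed of red_board below 0.02 m/s), for 0.2 s.
3. the black board lies released on the upper line, lapping the red one (x of black_tail in the frame of line_high between -0.006 and 0.006 m and y of black_tail in the frame of line_high between -0.011 and 0.011 m and z of black_tail in the frame of line_high between -0.004 and 0.004 m and angle between the x axis of black_tail and the x axis of line_high, either way round below 0.08 rad and angle between black_tail's own z axis and vertical below 0.35 rad and contact force between black_board and the fingers below 0.1 N and linear speed of black_board below 0.02 m/s), for 0.2 s.
At the end, for the whole second after the job is handed in: Plain board within 4 mm of the stop; red tail edge within 6 mm of the lower line, black within 6 mm of the upper, along the slope; each within 11 mm of the channel middle, 4 mm of proper height, 0.08 rad of proper direction and slope, block up, released, at rest (all of step 2 and all of step 3); the robot touches nothing.
It fails at once if a bystander is moved by more than 25 mm (distance of any of lid, test_disc, burnisher, caliper, go_bowl, lacquer_jar, brush from where it was at the start of the episode above 0.025 m).
It fails at once if a lacquered board is dropped: it falls free of the fingers at over 0.6 m/s (a drop of about 2 cm) ((linear speed of red_board above 0.6 m/s and contact force between red_board and the fingers below 0.05 N) or (linear speed of black_board above 0.6 m/s and contact force between black_board and the fingers below 0.05 N)).
It also fails if it takes over 66 s, if anything falls off the work surface, if the arm or the gripper's body presses on something with over 40 N, if the wrist force passes 120 N, or if a joint passes its speed limit or range.

## Working session

There is one attempt and no reset: what is moved stays moved. The work goes in short steps, Python scripts to look and compute and a tool call to move; the robot and the scene stay as the last step left them, time stands still between calls to the robot, and variables do not carry over. Pictures are saved under pics/ and viewed, and the job is handed in when it is done.

Besides the shell and the picture viewer there is one more tool, called after "Emit:" as name(argument=value, ...) on one line, values as JSON. move_arm: Moves the arm, as the interface text tells. Its arguments: {"type":"object","properties":{"steps":{"type":"array"}},"required":["steps"]}

```bash
ls; mkdir -p pics; python3 - <<'E'
from workcell import arm, viewer
import cv2, numpy as np
o=arm.get_obs()
print({k:np.round(v,3) for k,v in o.items()})
for n in ["scene","top","wrist"]:
    c=viewer.read_camera(n)
    cv2.imwrite(f"pics/{n}0.png",c["frame"][:,:,::-1])
    np.savez(f"{n}0.npz",**c)
    print(n,c["fx"],c["fy"],c["cx"],c["cy"],np.round(c["R"],4).tolist(),c["t"])
E
```

```text
pics
{'clock': np.float64(0.0), 'joints': array([ 1.181,  0.469, -0.049,  1.534,  0.024,  1.141, -0.082]), 'joint_velocities': array([ 0.   ,  0.   , -0.001, -0.001, -0.001,  0.   , -0.001]), 'effort': array([ 0.0000e+00, -5.0797e+01, -8.0000e-02, -2.3615e+01, -6.1000e-02,
        3.8000e-02,  0.0000e+00]), 'tcp_pos': array([ 0.238, -0.631,  0.221]), 'orientation': array([-1.524,  1.569,  1.978]), 'wrist_force': array([-0.745,  0.332,  0.768]), 'torque': array([-0.006, -0.015,  0.022]), 'grip_width': np.float64(0.087)}
scene 475.1978001515489 475.1978001515489 317.71754474770887 203.36090223953875 [[0.8103, 0.5857, -0.0185], [0.4577, -0.6524, -0.604], [-0.3659, 0.481, -0.7967]] [-0.38452898 -0.1837486   1.75995393]
top 430.32925634217804 430.32925634217804 325.22768906354526 209.37533525672333 [[0.0063, -1.0, 0.0069], [-0.9917, -0.0071, -0.1283], [0.1284, -0.006, -0.9917]] [-0.05990738  0.52072337  1.24407548]
wrist 309.70691628693146 309.70691628693146 320.77044790760516 203.46826642031237 [[0.3532, -0.9356, -0.001], [-0.9057, -0.3422, 0.2503], [-0.2345, -0.0875, -0.9682]] [-0.67382747 -0.03062639  0.38937162]
```

View pics/scene0.png

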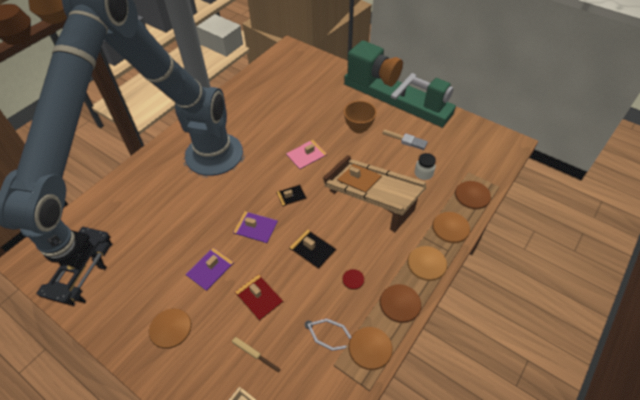

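View pics/top0.png

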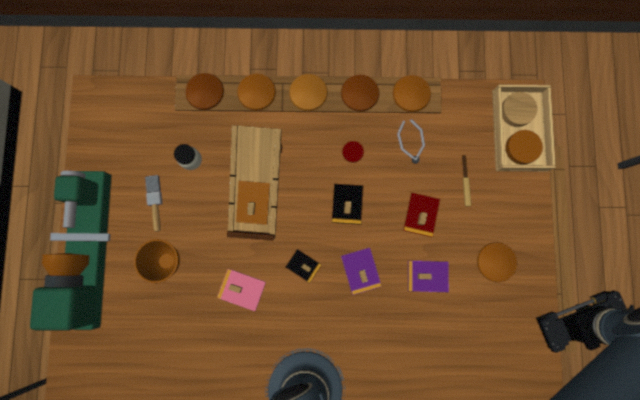

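View pics/wrist0.png

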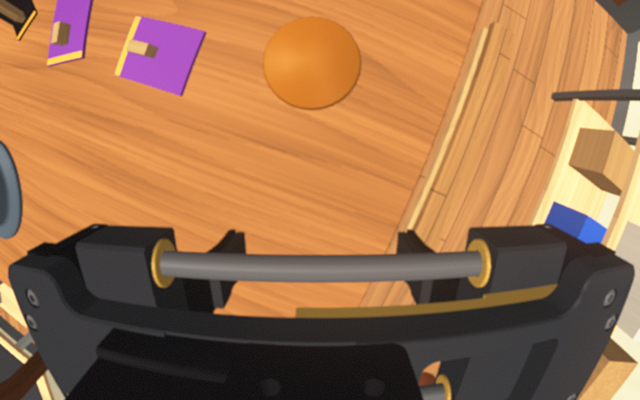

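The top view shows the channel at about (254,180) with its stop at the bottom (250,234). Image up is +x and image left is +y.

Red board candidates:
- Deep red board (422,214)
- Purple boards (361,270) and (429,276)
- Red disc (353,152)

Black board candidates:
- Large black board (347,203)
- Small black board (303,265)
- Pink board (241,290)

By the description I choose red (422,214) and the large black one (347,203), and will check both in a crop.

```bash
python3 - <<'E'
import cv2, numpy as np
a=cv2.imread("pics/top0.png")
c=a[110:310,210:470]
cv2.imwrite("pics/crop0.png",cv2.resize(c,None,fx=3,fy=3,interpolation=cv2.INTER_CUBIC)[:600,:780])
E
```

```text
(no output)
```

View pics/crop0.png

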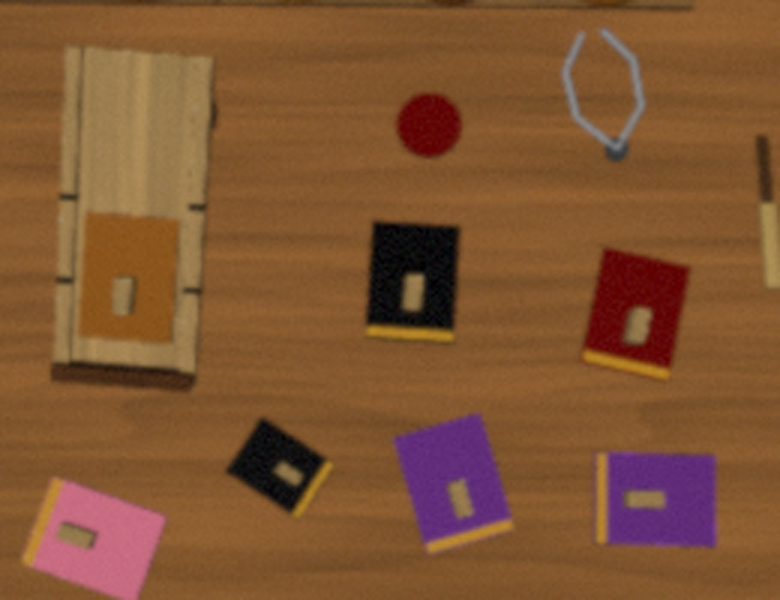

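```bash
cat > h.py <<'E'
import cv2, numpy as np
from workcell import arm, viewer
from scipy.spatial.transform import Rotation as Ro
def ray(c,u,v):
    d=np.array([(u-c["cx"])/c["fx"],(v-c["cy"])/c["fy"],1.0])
    return -c["R"].T@c["t"], c["R"].T@d
def onz(c,u,v,z):
    o,d=ray(c,u,v); return o+d*(z-o[2])/d[2]
def cloud(c):
    v,u=np.mgrid[:400,:640]; z=c["range_z"]
    P=np.stack([(u-c["cx"])/c["fx"]*z,(v-c["cy"])/c["fy"]*z,z],-1)
    return (P-c["t"])@c["R"]
def proj(c,X):
    p=c["R"]@X+c["t"]; return np.array([c["fx"]*p[0]/p[2]+c["cx"],c["fy"]*p[1]/p[2]+c["cy"]])
E
cat > m1.py <<'E'
from h import *
for n in ["top","scene"]:
    c=dict(np.load(f"{n}0.npz")); f=c["frame"]; hsv=cv2.cvtColor(f,cv2.COLOR_RGB2HSV); P=cloud(c)
    print(n,"bench z", np.round([P[r,q,2] for r,q in ([(200,300),(300,450),(180,450)] if n=="top" else [(220,220),(330,210),(200,350)])],4))
    H,S,V=cv2.split(hsv)
    red=((H<6)|(H>172))&(S>150)&(V>40); blk=(V<45)
    gold=(H>14)&(H<26)&(S>150)&(V>160)
    pm={"top":{"red":(422,214),"black":(347,203)},"scene":{"red":(259,297),"black":(313,248)}}[n]
    for k,(u,v) in pm.items():
        m=(red if k=="red" else blk)|gold
        # block
        w=np.zeros_like(m); w[v-45:v+45,u-45:u+45]=1; m=(m&w).astype(np.uint8)
        m=cv2.morphologyEx(m,cv2.MORPH_CLOSE,np.ones((3,3),np.uint8))
        cs,_=cv2.findContours(m,cv2.RETR_EXTERNAL,cv2.CHAIN_APPROX_NONE)
        cn=max(cs,key=cv2.contourArea)
        # rectify contour pixels to plane z=.008
        W=np.array([onz(c,p[0][0],p[0][1],.008)[:2] for p in cv2.convexHull(cn)],np.float32)
        (cx,cy),(a,b),ang=cv2.minAreaRect(W*1000)
        g=cv2.bitwise_and(cv2.dilate(m,np.ones((3,3),np.uint8)),gold.astype(np.uint8))
        gp=np.array([onz(c,q,r,.008)[:2] for r,q in np.argwhere(g>0)])
        gc=np.median(gp,0)
        bx=cv2.boxPoints(((cx,cy),(a,b),ang))
        print(k,"centre",round(cx,1),round(cy,1),"size",round(a,1),round(b,1),"ang",round(ang,1),"gold",np.round(gc*1000,1),"dir gold->centre deg",np.round(np.degrees(np.arctan2(cy/1000-gc[1],cx/1000-gc[0])),1))
        # block: pale
        mm=np.zeros_like(m); cv2.drawContours(mm,[cv2.convexHull(cn)],-1,1,-1)
        z=P[...,2][mm>0]; print("  z pct",np.round(np.percentile(z,[5,25,50,75,95,99]),4))
        pale=(mm>0)&(V>90)&(S<150)&~gold&~red
        q=np.argwhere(pale); print("  pale n",len(q), np.round(q.mean(0)[::-1],1), np.round(np.median([onz(c,x,y,.036) for y,x in q],0),4))
E
python3 m1.py
```

```text
top bench z [0.0001 0.0008 0.0052]
red centre 512.4 -347.9 size 86.6 115.3 ang 77.3 gold [ 460.6 -336.7] dir gold->centre deg -12.3
  z pct [0.0033 0.0059 0.0077 0.0098 0.0324 0.0372]
  pale n 76 [422.3 218.2] [ 0.4971 -0.3433  0.036 ]
black centre 543.3 -122.9 size 84.3 113.9 ang 86.9 gold [ 489.6 -122.5] dir gold->centre deg -0.4
  z pct [0.0033 0.0059 0.0077 0.0095 0.0327 0.038 ]
  pale n 70 [347.3 206.8] [ 0.5284 -0.121   0.036 ]
scene bench z [-0.0035 -0.0018 -0.0002]
red centre 511.3 -348.3 size 87.1 118.4 ang 77.6 gold [ 456.7 -329.6] dir gold->centre deg -18.9
  z pct [0.0034 0.006  0.008  0.0099 0.0326 0.0381]
  pale n 104 [254.5 289.1] [ 0.4995 -0.3466  0.036 ]
black centre 542.1 -122.5 size 85.3 117.4 ang 86.3 gold [ 487.7 -114.1] dir gold->centre deg -8.8
  z pct [0.0032 0.0058 0.0078 0.0099 0.0333 0.0392]
  pale n 103 [307.6 240.5] [ 0.5275 -0.1236  0.036 ]
```

```bash
python3 - <<'E'
import cv2
a=cv2.imread("pics/top0.png")
cv2.imwrite("pics/chan.png",cv2.resize(a[115:245,215:295],None,fx=4.6,fy=4.6,interpolation=cv2.INTER_CUBIC))
a=cv2.imread("pics/scene0.png")
cv2.imwrite("pics/chan_s.png",cv2.resize(a[140:240,310:440],None,fx=5,fy=5,interpolation=cv2.INTER_CUBIC))
E
```

```text
(no output)
```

View pics/chan.png

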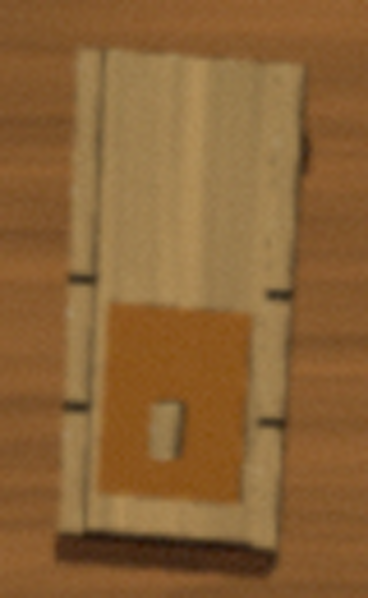

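View pics/chan_s.png

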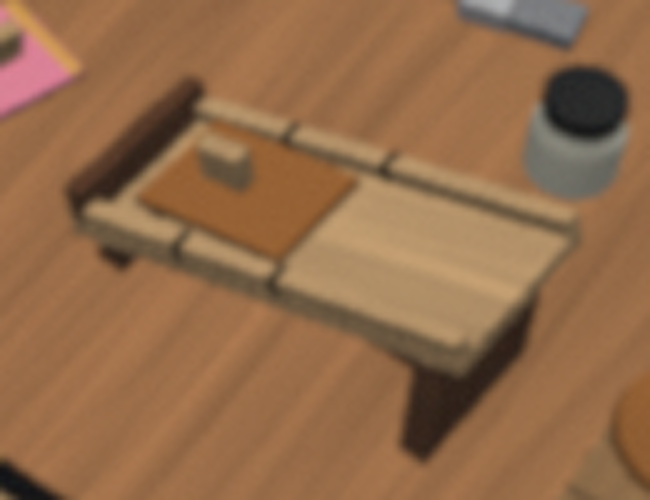

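```bash
cat > m2.py <<'E'
from h import *
s18,c18=np.sin(np.radians(18)),np.cos(np.radians(18))
mk={"top":{"LL":(231.3,203.5),"LR":(273.9,206.7),"HL":(232.8,175.7),"HR":(275.7,179.1)},
    "scene":{"LL":(368,166),"LR":(346,189),"HL":(388,172),"HR":(365,196)}}
loc={"L":(.08*c18-.014*s18,.04+.08*s18+.014*c18),"H":(.16*c18-.014*s18,.04+.16*s18+.014*c18)}
for n in mk:
    c=dict(np.load(f"{n}0.npz")); g=cv2.GaussianBlur(cv2.cvtColor(c["frame"],cv2.COLOR_RGB2GRAY),(0,0),.6).astype(float)
    A=[];B=[]
    for k,(u,v) in mk[n].items():
        u0,v0=int(round(u)),int(round(v)); r=4
        w=g[v0-r:v0+r+1,u0-r:u0+r+1]; med=np.percentile(w,60); d=np.clip(med-25-w,0,None)
        V,U=np.mgrid[v0-r:v0+r+1,u0-r:u0+r+1]
        uu,vv=(d*U).sum()/d.sum(),(d*V).sum()/d.sum()
        X=onz(c,uu,vv,loc[k[0]][1]); print(n,k,np.round([uu,vv],1),np.round(X*1000,1))
        A.append([loc[k[0]][0],.061 if k[1]=="L" else -.061]);B.append(X[:2])
    A=np.array(A);B=np.array(B);a=A-A.mean(0);b=B-B.mean(0)
    th=np.arctan2((a[:,0]*b[:,1]-a[:,1]*b[:,0]).sum(),(a*b).sum())
    Rm=np.array([[np.cos(th),-np.sin(th)],[np.sin(th),np.cos(th)]])
    o=B.mean(0)-Rm@A.mean(0); print("yaw deg",np.degrees(th),"origin",np.round(o*1000,1),"res mm",np.round((B-(A@Rm.T+o))*1000,1).tolist())
E
python3 m2.py
```

```text
top LL [230.8 202.9] [532.2 214.6  78. ]
top LR [275.1 206.5] [522.6  87.6  78. ]
top HL [232.6 175.3] [607.6 207.  102.8]
top HR [276.4 178.6] [599.   82.8 102.8]
yaw deg -4.292384981381292 origin [455.9 156.2] res mm [[0.2, 2.9], [-0.2, -2.4], [-0.2, 1.0], [0.3, -1.5]]
scene LL [366.8 168. ] [533.8 202.9  78. ]
scene LR [344.8 190.5] [527.   79.7  78. ]
scene HL [386.7 174. ] [611.  198.7 102.8]
scene HR [364.1 197.5] [603.   74.7 102.8]
yaw deg -3.4293930563939647 origin [459.1 145.6] res mm [[-0.6, 0.7], [-0.0, -0.7], [0.7, 1.1], [-0.1, -1.2]]
```

```bash
python3 - <<'E'
from h import *
import cv2
a=cv2.imread("pics/scene0.png")
z=cv2.resize(a[155:205,335:400],None,fx=12,fy=12,interpolation=cv2.INTER_NEAREST)
cv2.imwrite("pics/chan_s2.png",z[:600,:780])
a=cv2.imread("pics/top0.png")
z=cv2.resize(a[170:212,222:286],None,fx=12,fy=12,interpolation=cv2.INTER_NEAREST)
cv2.imwrite("pics/chan_t2.png",z[:600,:780])
E
```

```text
(no output)
```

View pics/chan_s2.png

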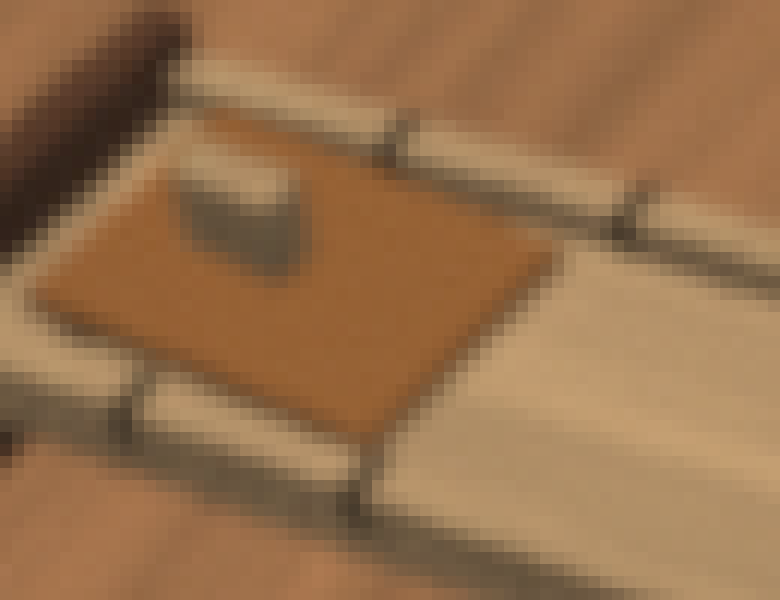

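View pics/chan_t2.png

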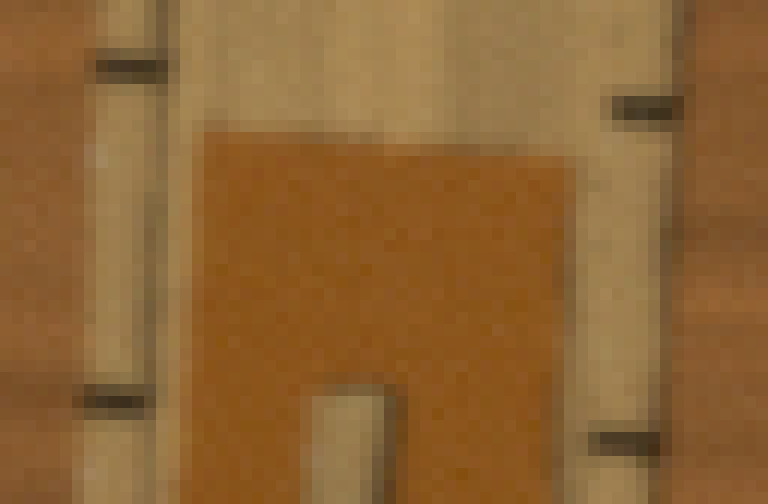

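```bash
python3 - <<'E'
from h import *
s18,c18=np.sin(np.radians(18)),np.cos(np.radians(18))
mk={"top":{"LL":(231.1,203.0),"LR":(273.7,206.3),"HL":(232.3,175.2),"HR":(275.5,178.4)},
    "scene":{"LL":(367.8,165.5),"LR":(346,186.8),"HL":(387.8,171.6),"HR":(364.8,193.7)}}
loc={"L":(.08*c18-.014*s18,.04+.08*s18+.014*c18),"H":(.16*c18-.014*s18,.04+.16*s18+.014*c18)}
C={n:dict(np.load(f"{n}0.npz")) for n in mk}
def fit(A,B):
    a=A-A.mean(0);b=B-B.mean(0)
    th=np.arctan2((a[:,0]*b[:,1]-a[:,1]*b[:,0]).sum(),(a*b).sum())
    Rm=np.array([[np.cos(th),-np.sin(th)],[np.sin(th),np.cos(th)]])
    o=B.mean(0)-Rm@A.mean(0); print("yaw",np.round(np.degrees(th),2),"origin",np.round(o*1000,1),"res",np.round((B-(A@Rm.T+o))*1000,1).tolist())
ks=["LL","LR","HL","HR"]
A=np.array([[loc[k[0]][0],.061 if k[1]=="L" else -.061] for k in ks])
for n in mk: fit(A,np.array([onz(C[n],*mk[n][k],loc[k[0]][1])[:2] for k in ks]))
T=[]
for k in ks:
    (o1,d1),(o2,d2)=[ray(C[n],*mk[n][k]) for n in mk]
    s=np.linalg.lstsq(np.stack([d1,-d2],1),o2-o1,rcond=None)[0]
    p,q=o1+d1*s[0],o2+d2*s[1]; T.append((p+q)/2); print(k,np.round(T[-1]*1000,1),"gap",np.round(np.linalg.norm(p-q)*1000,1))
fit(A,np.array(T)[:,:2])
c=C["top"];P=cloud(c)
for u,v in [(262,150),(240,150),(255,165),(250,180),(230,190),(274,190)]:
    print(u,v,np.round(np.median(P[v-1:v+2,u-1:u+2].reshape(-1,3),0)*1000,1))
# first board block top and board outline from top
E
```

```text
yaw -4.13 origin [456.1 157.6] res [[-0.2, 0.6], [-0.1, 0.0], [-0.1, 0.1], [0.4, -0.7]]
yaw -4.72 origin [454.9 161. ] res [[-1.1, -1.4], [0.3, 0.8], [1.4, 0.1], [-0.6, 0.6]]
LL [531.4 213.2  80. ] gap 0.7
LR [523.1  91.6  82.3] gap 1.3
HL [608.4 208.3 103.5] gap 1.7
HR [598.6  84.8 108.1] gap 0.1
yaw -4.26 origin [455.9 157.6] res [[-0.6, 0.0], [0.2, 0.1], [0.6, 0.8], [-0.2, -1.0]]
262 150 [679.2 124.2 112.7]
240 150 [678.6 186.9 110.2]
255 165 [638.6 144.6 100. ]
250 180 [597.9 160.   85.5]
230 190 [569.9 215.8  89. ]
274 190 [568.2  89.9  94.6]
```

```bash
cat >> h.py <<'E'
O=np.array([.4560,.1578]); YAW=np.radians(-4.2)
s18,c18=np.sin(np.radians(18)),np.cos(np.radians(18)); B=np.radians(12.3)
RC=Ro.from_euler("z",YAW).as_matrix()
def ch(x,y,z): return np.r_[O,0]+RC@np.array([x,y,z])
RB=RC@Ro.from_euler("y",-B).as_matrix()     # board axes in world
def tail(s,n=.012): return ch(s*c18-n*s18,0,.04+s*s18+n*c18)
def block(s,h=.014): return tail(s)+RB@np.array([.045,0,.008+h])
def toolR(Rb,flip):   # tool x=-board z, tool y=+-board y
    x=-Rb[:,2]; y=Rb[:,1]*(1 if not flip else -1); return np.stack([x,y,np.cross(x,y)],1)
def state():
    o=arm.get_obs(); return o["tcp_pos"],Ro.from_euler("xyz",o["orientation"]).as_matrix(),o
def plan(p,R):
    """turn first, then shift in new axes"""
    p0,R0,o=state()
    rv=Ro.from_matrix(R0.T@R).as_rotvec()
    print("turn",np.round(rv,3),"then shift cm",np.round(R.T@(p-p0)*100,2),"| shift now-axes",np.round(R0.T@(p-p0)*100,2), "wf",np.round(o["wrist_force"],1),"t",round(o["clock"],2),"g",round(o["grip_width"]*1000,1),"tcp",np.round(p0*1000,1))
E
python3 - <<'E'
from h import *
c=dict(np.load("top0.npz")); cs=dict(np.load("scene0.npz"))
up=RC@np.array([c18,0,s18])
for d in [0,.02,.03,.04,.05,.06]:
    p=block(0,.028)+up*d; print(d,np.round(p*1000,1),"top",np.round(proj(c,p),1),"scene",np.round(proj(cs,p),1))
_,R0,_=state(); print(np.round(R0,3))
pt=block(0,.004)+up*.05
for fl in (0,1): plan(pt,toolR(RB,fl))
E
```

```text
0 [488.5 155.4  96.2] top [250.  217.5] scene [348.  167.4]
0.02 [507.5 154.  102.4] top [250.3 210.5] scene [352.6 168.9]
0.03 [517.  153.3 105.4] top [250.5 207. ] scene [354.9 169.6]
0.04 [526.4 152.6 108.5] top [250.7 203.5] scene [357.3 170.4]
0.05 [535.9 151.9 111.6] top [250.8 200. ] scene [359.7 171.1]
0.06 [545.4 151.2 114.7] top [251.  196.5] scene [362.1 171.9]
[[-0.001  0.353 -0.936]
 [ 0.001 -0.936 -0.353]
 [-1.    -0.001  0.   ]]
turn [-2.694 -0.066  0.291] then shift cm [18.27 80.28 21.07] | shift now-axes [ 13.45 -62.52 -55.97] wf [-0.2 -0.1  0.9] t 0.15 g 87.4 tcp [ 238.1 -631.1  221.8]
turn [0.432 0.212 0.048] then shift cm [ 18.27 -80.28 -21.07] | shift now-axes [ 13.45 -62.52 -55.97] wf [-0.2 -0.1  0.9] t 0.15 g 87.4 tcp [ 238.1 -631.1  221.8]
```

Emit:
move_arm(steps=[{"tx":0,"ty":-2,"tz":-1,"ax":0.145,"ay":0.07,"az":0.016,"grip":1},{"tx":0,"ty":-4,"tz":-1,"ax":0.145,"ay":0.07,"az":0.016,"grip":1},{"tx":0,"ty":-5,"tz":-1.5,"ax":0.145,"ay":0.07,"az":0.016,"grip":1},{"tx":0,"ty":-6,"tz":-1.5,"ax":0,"ay":0,"az":0,"grip":1},{"tx":0,"ty":-6,"tz":-1.5,"ax":0,"ay":0,"az":0,"grip":1},{"tx":0,"ty":-6,"tz":-1.5,"ax":0,"ay":0,"az":0,"grip":1},{"tx":0,"ty":-6,"tz":-1.5,"ax":0,"ay":0,"az":0,"grip":1},{"tx":0,"ty":-6,"tz":-1.5,"ax":0,"ay":0,"az":0,"grip":1},{"tx":0,"ty":-6,"tz":-1.5,"ax":0,"ay":0,"az":0,"grip":1},{"tx":0,"ty":-6,"tz":-1.5,"ax":0,"ay":0,"az":0,"grip":1}])

```text
clock: 1.4
tcp_pos: [0.3875, -0.1042, 0.2464]
orientation: [3.131, 1.356, -0.086]
wrist_force: [1.3, -0.9, 0.3]
grip_width: 0.0017
```

```bash
cat > p1.py <<'E'
from h import *
up=RC@np.array([c18,0,s18])
pt=block(0,.064)+up*.026+RB@np.array([.040,0,0])
plan(pt,toolR(RB,1))
E
python3 p1.py
```

```text
turn [-0.002  0.    -0.003] then shift cm [ 12.56 -26.63 -11.37] | shift now-axes [ 12.48 -26.69 -11.31] wf [ 1.3 -0.9  0.3] t 1.4 g 1.7 tcp [ 387.5 -104.2  246.4]
```

Emit:
move_arm(steps=[{"tx":0,"ty":-4.5,"tz":-2,"ax":0,"ay":0,"az":0,"grip":1},{"tx":0,"ty":-4.5,"tz":-2,"ax":0,"ay":0,"az":0,"grip":1},{"tx":1,"ty":-4.5,"tz":-2,"ax":0,"ay":0,"az":0,"grip":1},{"tx":1.5,"ty":-4.5,"tz":-2,"ax":0,"ay":0,"az":0,"grip":1},{"tx":2,"ty":-4.5,"tz":-2,"ax":0,"ay":0,"az":0,"grip":1},{"tx":2,"ty":-4.2,"tz":-1.3,"ax":0,"ay":0,"az":0,"grip":1},{"tx":3,"ty":0,"tz":0,"ax":0,"ay":0,"az":0,"grip":1},{"tx":2,"ty":0,"tz":0,"ax":0,"ay":0,"az":0,"grip":1},{"tx":1,"ty":0,"tz":0,"ax":0,"ay":0,"az":0,"grip":1},{"tx":0,"ty":0,"tz":0,"ax":0,"ay":0,"az":0,"grip":1}])

```text
clock: 2.65
tcp_pos: [0.5439, 0.1493, 0.1471]
orientation: [3.133, 1.358, -0.084]
wrist_force: [-0.7, -0.1, -0.1]
grip_width: 0.0004
```

```bash
python3 p1.py; python3 - <<'E'
from h import *
for n in ("wrist","scene"):
    c=viewer.read_camera(n); cv2.imwrite(f"pics/{n}1.png",c["frame"][:,:,::-1]); np.savez(n+"1.npz",**c)
E
```

```text
turn [-0.002  0.002 -0.002] then shift cm [-0.07 -0.2  -0.06] | shift now-axes [-0.07 -0.2  -0.06] wf [-0.7 -0.1 -0.1] t 2.65 g 0.4 tcp [543.9 149.3 147.1]
```

View pics/wrist1.png

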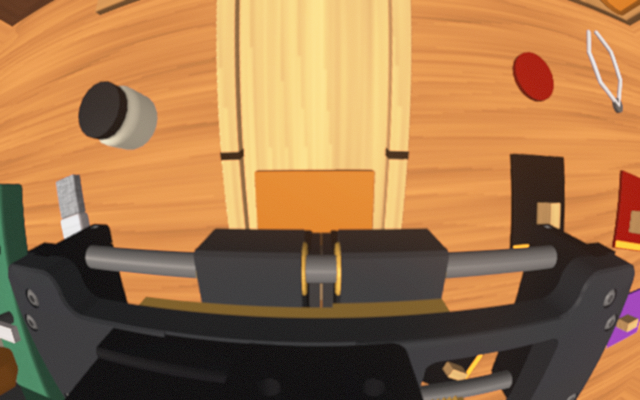

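View pics/scene1.png

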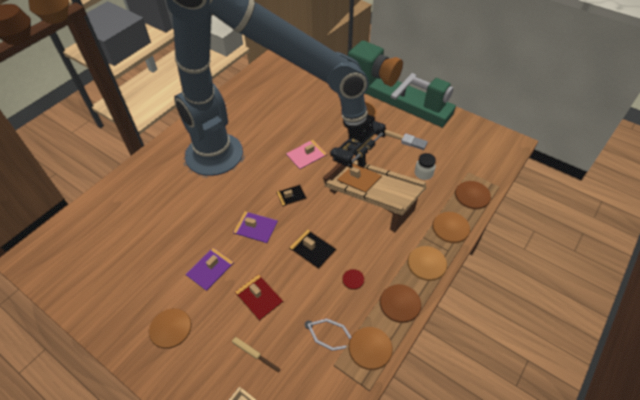

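The wrist view shows the upper marks at (231,155) and (398,155), and the plain board's head edge at v=171. I'll cast these rays to check the channel pose.

```bash
cat >> h.py <<'E'
def rayw(c,u,v):
    dx,dy=u-c["cx"],v-c["cy"]; r=np.hypot(dx,dy); th=r/c["fx"]
    d=np.array([np.sin(th)*dx/max(r,1e-9),np.sin(th)*dy/max(r,1e-9),np.cos(th)])
    return -c["R"].T@c["t"], c["R"].T@d
def onzw(c,u,v,z):
    o,d=rayw(c,u,v); return o+d*(z-o[2])/d[2]
E
python3 - <<'E'
from h import *
c=dict(np.load("wrist1.npz"))
print(np.round(-c["R"].T@c["t"],4))
for nm,u,v,y in [("HL",231,155,.061),("HR",398,155,-.061)]:
    print(nm,np.round(onzw(c,u,v,.1028)*1000,1),"exp",np.round(ch(.16*c18-.014*s18,y,.1028)*1000,1))
# cheek inner line positions? board head top edge corners
for u,v in [(256,171),(374,171)]:
    # head: s=.12+d-ish
    print(np.round(onzw(c,u,v,.093)*1000,1))
E
```

```text
[0.5758 0.1476 0.3202]
HL [607.1 209.9 102.8] exp [607.9 207.8 102.8]
HR [597.7  89.7 102.8] exp [599.   86.1 102.8]
[594.5 194.   93. ]
[587.7 106.5  93. ]
```

Emit:
move_arm(steps=[{"tx":1,"ty":-0.2,"tz":0,"ax":0,"ay":0,"az":0,"grip":1},{"tx":1,"ty":-0.1,"tz":0,"ax":0,"ay":0,"az":0,"grip":1},{"tx":1,"ty":0,"tz":0,"ax":0,"ay":0,"az":0,"grip":1},{"tx":1,"ty":0,"tz":0,"ax":0,"ay":0,"az":0,"grip":1},{"tx":0.7,"ty":0,"tz":0,"ax":0,"ay":0,"az":0,"grip":1},{"tx":0.5,"ty":0,"tz":0,"ax":0,"ay":0,"az":0,"grip":1},{"tx":0.3,"ty":0,"tz":0,"ax":0,"ay":0,"az":0,"grip":1},{"tx":0.2,"ty":0,"tz":0,"ax":0,"ay":0,"az":0,"grip":1},{"tx":0,"ty":0,"tz":0,"ax":0,"ay":0,"az":0,"grip":1},{"tx":0,"ty":0,"tz":0,"ax":0,"ay":0,"az":0,"grip":1}])

```text
clock: 4.0
tcp_pos: [0.5566, 0.1516, 0.0921]
orientation: [3.136, 1.357, -0.082]
wrist_force: [-1.0, -0.4, 0.3]
grip_width: 0.0003
```

```bash
sed -i 's/^O=.*; YAW/O=np.array([.4558,.1588]); YAW/' h.py; cat > p2.py <<'E'
from h import *
pt=block(0,.004)+RB@np.array([.017+.0095,0,0])
plan(pt,toolR(RB,1))
E
python3 p2.py; python3 - <<'E'
from h import *
c=viewer.read_camera("scene"); cv2.imwrite("pics/s2.png",cv2.resize(c["frame"][100:220,300:440,::-1],None,fx=5,fy=5,interpolation=cv2.INTER_CUBIC))
E
```

```text
turn [-0.002  0.    -0.002] then shift cm [0.54 0.02 3.95] | shift now-axes [0.54 0.03 3.95] wf [-1.  -0.4  0.3] t 4.0 g 0.3 tcp [556.6 151.6  92.1]
```

View pics/s2.png

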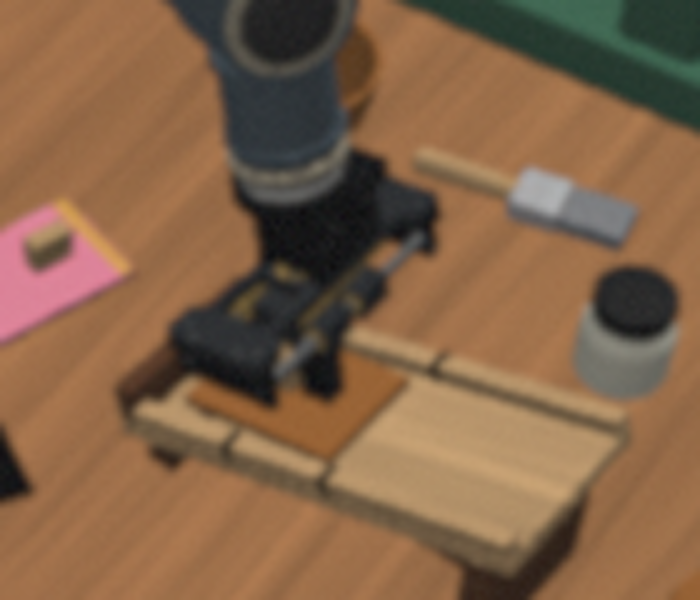

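Emit:
move_arm(steps=[{"tx":0,"ty":0,"tz":0.5,"ax":0,"ay":0,"az":0,"grip":1},{"tx":0,"ty":0,"tz":0.5,"ax":0,"ay":0,"az":0,"grip":1},{"tx":0.03,"ty":0,"tz":0.4,"ax":0,"ay":0,"az":0,"grip":1},{"tx":0.05,"ty":0,"tz":0.4,"ax":0,"ay":0,"az":0,"grip":1},{"tx":0.05,"ty":0,"tz":0.4,"ax":0,"ay":0,"az":0,"grip":1},{"tx":0.05,"ty":0,"tz":0.4,"ax":0,"ay":0,"az":0,"grip":1},{"tx":0.05,"ty":0,"tz":0.4,"ax":0,"ay":0,"az":0,"grip":1},{"tx":0.05,"ty":0,"tz":0.4,"ax":0,"ay":0,"az":0,"grip":1},{"tx":0.05,"ty":0,"tz":0.4,"ax":0,"ay":0,"az":0,"grip":1},{"tx":0,"ty":0,"tz":0,"ax":0,"ay":0,"az":0,"grip":1}])

```text
clock: 5.3
tcp_pos: [0.5197, 0.1544, 0.0804]
orientation: [3.134, 1.357, -0.083]
wrist_force: [1.2, -0.2, 1.5]
grip_width: 0.0002
```

```bash
python3 p2.py
```

```text
turn [-0.002  0.001 -0.002] then shift cm [0.19 0.03 0.09] | shift now-axes [0.19 0.03 0.09] wf [ 1.2 -0.2  1.5] t 5.3 g 0.2 tcp [519.7 154.4  80.4]
```

Emit:
move_arm(steps=[{"tx":0.01,"ty":0,"tz":0.1,"ax":0,"ay":0,"az":0,"grip":1},{"tx":0.01,"ty":0,"tz":0.1,"ax":0,"ay":0,"az":0,"grip":1},{"tx":0,"ty":0,"tz":0.1,"ax":0,"ay":0,"az":0,"grip":1},{"tx":0,"ty":0,"tz":0.1,"ax":0,"ay":0,"az":0,"grip":1},{"tx":0,"ty":0,"tz":0,"ax":0,"ay":0,"az":0,"grip":1},{"tx":0,"ty":0,"tz":0,"ax":0,"ay":0,"az":0,"grip":1},{"tx":0,"ty":0,"tz":0,"ax":0,"ay":0,"az":0,"grip":1},{"tx":0,"ty":0,"tz":0,"ax":0,"ay":0,"az":0,"grip":1},{"tx":0,"ty":0,"tz":0,"ax":0,"ay":0,"az":0,"grip":1},{"tx":0,"ty":0,"tz":0,"ax":0,"ay":0,"az":0,"grip":1}])

```text
clock: 6.55
tcp_pos: [0.5196, 0.1545, 0.0806]
orientation: [-3.138, 1.352, -0.073]
wrist_force: [10.1, -0.7, -2.8]
grip_width: 0.0002
```

```bash
python3 p2.py
```

```text
turn [-0.004 -0.004  0.   ] then shift cm [0.21 0.04 0.08] | shift now-axes [0.21 0.04 0.08] wf [10.1 -0.7 -2.8] t 6.55 g 0.2 tcp [519.6 154.5  80.6]
```

Force rose to 10 N with the TCP not moving, so the board is against the stop. Next I retreat and go to the red board.

Emit:
move_arm(steps=[{"tx":0,"ty":0,"tz":-0.6,"ax":0,"ay":0,"az":0,"grip":1},{"tx":-1,"ty":0,"tz":-0.4,"ax":0,"ay":0,"az":0,"grip":1},{"tx":-3,"ty":0,"tz":0,"ax":0,"ay":0,"az":0,"grip":1},{"tx":-5,"ty":0,"tz":0,"ax":0,"ay":-0.1,"az":0,"grip":0},{"tx":-4,"ty":2,"tz":0,"ax":0,"ay":-0.1,"az":0,"grip":0},{"tx":0,"ty":5,"tz":0,"ax":0,"ay":0,"az":0,"grip":0},{"tx":0,"ty":6,"tz":0,"ax":0,"ay":0,"az":0,"grip":0},{"tx":0,"ty":6,"tz":0,"ax":0,"ay":0,"az":0,"grip":0},{"tx":0,"ty":6,"tz":0,"ax":0,"ay":0,"az":0,"grip":0},{"tx":0,"ty":6,"tz":0,"ax":0,"ay":0,"az":0,"grip":0}])

```text
clock: 7.8
tcp_pos: [0.478, -0.1543, 0.2101]
orientation: [3.083, 1.557, -0.134]
wrist_force: [0.5, -0.9, 0.3]
grip_width: 0.043
```

```bash
cat > p3.py <<'E'
from h import *
import sys
up=float(sys.argv[1]); b=sys.argv[2]
D={"red":(.4975,-.345,-12.5),"black":(.5278,-.122,-3.4)}
x,y,a=D[b]
if len(sys.argv)>3: x,y,a=map(float,sys.argv[3:6])
plan(np.array([x,y,.012+up]),toolR(Ro.from_euler("z",np.radians(a)).as_matrix(),1))
E
python3 p3.py 0.08 red; python3 - <<'E'
from h import *
c=viewer.read_camera("top"); cv2.imwrite("pics/t3.png",cv2.resize(c["frame"][115:245,215:295,::-1],None,fx=4.6,fy=4.6,interpolation=cv2.INTER_CUBIC))
E
```

```text
turn [ 0.143 -0.013  0.   ] then shift cm [11.81 18.2  -6.04] | shift now-axes [11.87 18.86 -3.22] wf [ 0.5 -0.9  0.3] t 7.8 g 43.0 tcp [ 478.  -154.3  210.1]
```

View pics/t3.png

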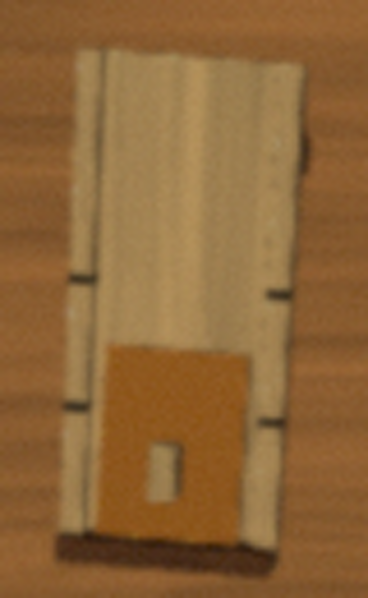

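The plain board's lower edge is now against the stop, with its block at (250,217), the predicted home pixel. Going above the red board.

Emit:
move_arm(steps=[{"tx":0,"ty":4,"tz":-1,"ax":0.143,"ay":-0.013,"az":0,"grip":0},{"tx":1,"ty":5,"tz":-1.5,"ax":0,"ay":0,"az":0,"grip":0},{"tx":2,"ty":5,"tz":-1.5,"ax":0,"ay":0,"az":0,"grip":0},{"tx":3,"ty":4.2,"tz":-1.7,"ax":0,"ay":0,"az":0,"grip":0},{"tx":3,"ty":0,"tz":0,"ax":0,"ay":0,"az":0,"grip":0},{"tx":2,"ty":0,"tz":0,"ax":0,"ay":0,"az":0,"grip":0},{"tx":0.8,"ty":0,"tz":0,"ax":0,"ay":0,"az":0,"grip":0},{"tx":0,"ty":0,"tz":0,"ax":0,"ay":0,"az":0,"grip":0},{"tx":0,"ty":0,"tz":0,"ax":0,"ay":0,"az":0,"grip":0},{"tx":0,"ty":0,"tz":0,"ax":0,"ay":0,"az":0,"grip":0}])

```text
clock: 9.1
tcp_pos: [0.5016, -0.3429, 0.0931]
orientation: [2.736, 1.568, -0.625]
wrist_force: [-0.1, -0.1, -0.5]
grip_width: 0.0434
```

```bash
python3 p3.py 0 red; python3 - <<'E'
from h import *
c=viewer.read_camera("wrist"); cv2.imwrite("pics/w4.png",c["frame"][:,:,::-1]); np.savez("w4.npz",**c)
E
```

```text
turn [-0.001 -0.003 -0.001] then shift cm [8.11 0.29 0.36] | shift now-axes [8.11 0.28 0.38] wf [-0.1 -0.1 -0.5] t 9.1 g 43.4 tcp [ 501.6 -342.9   93.1]
```

View pics/w4.png

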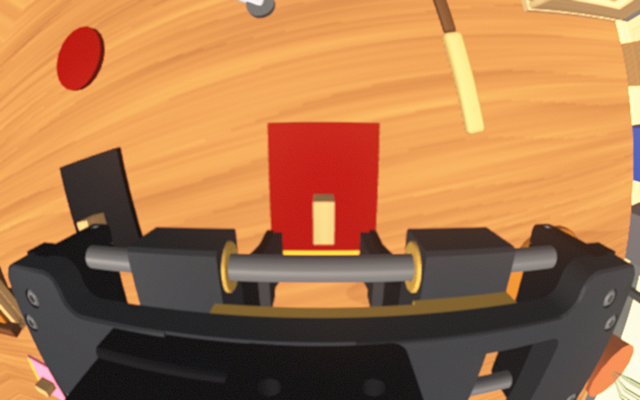

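The wrist view shows the red board square to the tool: head corners at (268,124) and (379,124), block top at about (324,223) between the fingers.

```bash
python3 - <<'E'
from h import *
c=dict(np.load("w4.npz"))
a,b=[onzw(c,u,v,.008)*1000 for u,v in [(268,123),(379.5,123.5)]]
print(a,b,"yaw",np.degrees(np.arctan2(*( (a-b)[1],(a-b)[0]) ))-90, "headmid",(a+b)/2)
h=(a+b)/2; y=np.radians(-12.5)
print("block from head",h[:2]-75*np.array([np.cos(y),np.sin(y)]), "block direct",np.round(onzw(c,323.5,224,.036)*1000,1))
f=c["frame"]; cv2.imwrite("pics/w4c.png",cv2.resize(f[170:270,260:390,::-1],None,fx=5,fy=5))
E
```

```text
[ 579.34347081 -316.99053427    8.        ] [ 559.76646287 -403.92651247    8.        ] yaw -12.690678857443416 headmid [ 569.55496684 -360.45852337    8.        ]
block from head [ 496.33276631 -344.22555233] block direct [ 496.6 -343.8   36. ]
```

View pics/w4c.png

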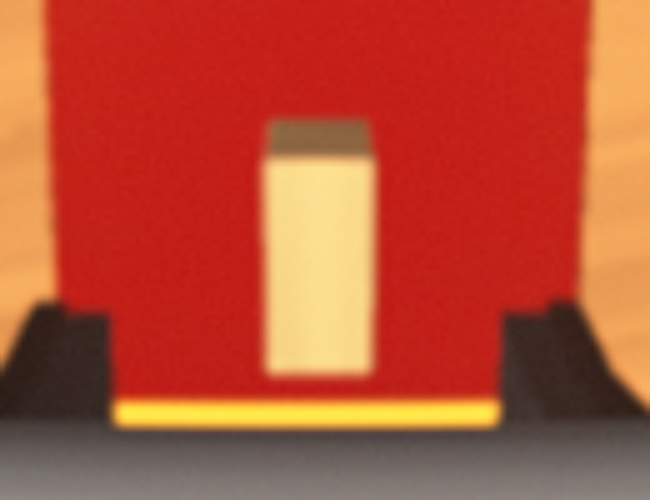

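Emit:
move_arm(steps=[{"tx":1.5,"ty":0.2,"tz":0.2,"ax":0,"ay":0,"az":0,"grip":0},{"tx":2,"ty":0.05,"tz":0.2,"ax":0,"ay":0,"az":0,"grip":0},{"tx":2,"ty":0,"tz":0,"ax":0,"ay":0,"az":0,"grip":0},{"tx":1.2,"ty":0,"tz":0,"ax":0,"ay":0,"az":0,"grip":0},{"tx":0.8,"ty":0,"tz":0,"ax":0,"ay":0,"az":0,"grip":0},{"tx":0.4,"ty":0,"tz":0,"ax":0,"ay":0,"az":0,"grip":0},{"tx":0.2,"ty":0,"tz":0,"ax":0,"ay":0,"az":0,"grip":0},{"tx":0,"ty":0,"tz":0,"ax":0,"ay":0,"az":0,"grip":0},{"tx":0,"ty":0,"tz":0,"ax":0,"ay":0,"az":0,"grip":0},{"tx":0,"ty":0,"tz":0,"ax":0,"ay":0,"az":0,"grip":0}])

```text
clock: 10.4
tcp_pos: [0.4968, -0.3446, 0.0114]
orientation: [2.753, 1.569, -0.608]
wrist_force: [-0.0, -0.3, 0.7]
grip_width: 0.0432
```

```bash
python3 p3.py 0 red .497 -.3445 -12.5
```

```text
turn [-0.001 -0.001 -0.001] then shift cm [-0.06 -0.01 -0.02] | shift now-axes [-0.06 -0.01 -0.02] wf [-0.  -0.3  0.7] t 10.4 g 43.2 tcp [ 496.8 -344.6   11.4]
```

Emit:
move_arm(steps=[{"tx":0,"ty":0,"tz":0,"ax":0,"ay":0,"az":0,"grip":1},{"tx":0,"ty":0,"tz":0,"ax":0,"ay":0,"az":0,"grip":1},{"tx":0,"ty":0,"tz":0,"ax":0,"ay":0,"az":0,"grip":1},{"tx":0,"ty":0,"tz":0,"ax":0,"ay":0,"az":0,"grip":1},{"tx":-0.5,"ty":0,"tz":0,"ax":0,"ay":0,"az":0,"grip":1},{"tx":-1.5,"ty":0,"tz":0,"ax":0,"ay":0,"az":0,"grip":1},{"tx":-3,"ty":0,"tz":0,"ax":0,"ay":0,"az":0,"grip":1},{"tx":-4,"ty":0,"tz":0,"ax":0,"ay":0,"az":0,"grip":1},{"tx":-3,"ty":0,"tz":0,"ax":0,"ay":0,"az":0,"grip":1},{"tx":0,"ty":0,"tz":0,"ax":0,"ay":0,"az":0,"grip":1}])

```text
clock: 11.65
tcp_pos: [0.4984, -0.3452, 0.1346]
orientation: [2.759, 1.563, -0.602]
wrist_force: [-0.3, -0.7, -1.2]
grip_width: 0.0158
```

```bash
cat > p4.py <<'E'
from h import *
import sys
s=float(sys.argv[1]); up=float(sys.argv[2]); h=float(sys.argv[3]) if len(sys.argv)>3 else .003
p=block(s,h)+np.array([0,0,up])
plan(p,toolR(RB,1)); print("target",np.round(p*1000,1))
E
python3 p4.py .08 .05; python3 - <<'E'
from h import *
c=viewer.read_camera("wrist"); cv2.imwrite("pics/w5.png",c["frame"][:,:,::-1]); np.savez("w5.npz",**c)
E
```

```text
turn [-0.145  0.207 -0.019] then shift cm [ -0.42 -49.96  -3.63] | shift now-axes [ -1.36 -49.93   3.82] wf [-0.3 -0.7 -1.2] t 11.65 g 15.8 tcp [ 498.4 -345.2  134.6]
target [569.5 150.5 146.5]
```

View pics/w5.png

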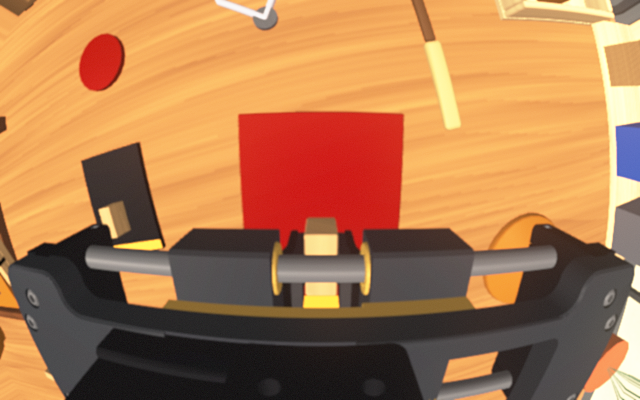

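The red board is gripped with the opening at 15.8 mm and hangs square, head corners at about (239,114) and (403,114). I'll check the seating against prediction.

```bash
cat >> h.py <<'E'
def projw(c,X):
    p=c["R"]@X+c["t"]; th=np.arctan2(np.hypot(p[0],p[1]),p[2]); k=c["fx"]*th/np.hypot(p[0],p[1])
    return np.array([c["cx"]+k*p[0],c["cy"]+k*p[1]])
E
python3 - <<'E'
from h import *
c=dict(np.load("w5.npz")); p0,R,_=state()
# tool: board face = +x*0.0034 ; board x = -z_tool
for dpitch in (0,.03,-.03):
  for y in (.045,-.045):
    v=np.array([.0034,y,0])+Ro.from_rotvec([0,dpitch,0]).apply([0,0,-.075])
    print(dpitch,np.round(projw(c,p0+R@v),1))
f=c["frame"]; m=((f[...,0]>120)&(f[...,1]<60)).astype(np.uint8); m[:, :230]=0; m[235:]=0
cn=max(cv2.findContours(m,0,1)[0],key=cv2.contourArea); print(cv2.boundingRect(cn)); q=cv2.approxPolyDP(cn,4,True); print(q.reshape(-1,2).tolist())
E
```

```text
0 [402.7 116.6]
0 [238.7 116.5]
0.03 [403.8 116.5]
0.03 [237.6 116.5]
-0.03 [401.7 116.7]
-0.03 [239.7 116.7]
(239, 113, 164, 122)
[[239, 116], [244, 228], [303, 232], [308, 216], [333, 216], [338, 232], [347, 229], [352, 234], [397, 228], [401, 115]]
```

Emit:
move_arm(steps=[{"tx":-2,"ty":0,"tz":0,"ax":-0.07,"ay":0.1,"az":-0.01,"grip":1},{"tx":-2,"ty":-2,"tz":0,"ax":-0.075,"ay":0.107,"az":-0.009,"grip":1},{"tx":0,"ty":-4,"tz":-0.5,"ax":0,"ay":0,"az":0,"grip":1},{"tx":0,"ty":-5,"tz":-0.5,"ax":0,"ay":0,"az":0,"grip":1},{"tx":0,"ty":-6,"tz":-0.5,"ax":0,"ay":0,"az":0,"grip":1},{"tx":0,"ty":-6,"tz":-0.5,"ax":0,"ay":0,"az":0,"grip":1},{"tx":0,"ty":-6,"tz":-0.5,"ax":0,"ay":0,"az":0,"grip":1},{"tx":0,"ty":-6,"tz":-0.5,"ax":0,"ay":0,"az":0,"grip":1},{"tx":0,"ty":-6,"tz":0,"ax":0,"ay":0,"az":0,"grip":1},{"tx":0,"ty":-4,"tz":0,"ax":0,"ay":0,"az":0,"grip":1}])

```text
clock: 12.95
tcp_pos: [0.5568, 0.1055, 0.1775]
orientation: [-3.124, 1.365, -0.052]
wrist_force: [-0.1, 0.1, -0.7]
grip_width: 0.0156
```

```bash
python3 p4.py .08 .05
```

```text
turn [0.003 0.009 0.004] then shift cm [ 3.23 -4.58 -0.25] | shift now-axes [ 3.25 -4.56 -0.29] wf [-0.1  0.1 -0.7] t 12.95 g 15.6 tcp [556.8 105.5 177.5]
target [569.5 150.5 146.5]
```

Emit:
move_arm(steps=[{"tx":0,"ty":-2.3,"tz":0,"ax":0.003,"ay":0.009,"az":0.004,"grip":1},{"tx":0.5,"ty":-1.5,"tz":-0.1,"ax":0,"ay":0,"az":0,"grip":1},{"tx":0.7,"ty":-0.8,"tz":-0.15,"ax":0,"ay":0,"az":0,"grip":1},{"tx":0.7,"ty":0,"tz":0,"ax":0,"ay":0,"az":0,"grip":1},{"tx":0.6,"ty":0,"tz":0,"ax":0,"ay":0,"az":0,"grip":1},{"tx":0.4,"ty":0,"tz":0,"ax":0,"ay":0,"az":0,"grip":1},{"tx":0.3,"ty":0,"tz":0,"ax":0,"ay":0,"az":0,"grip":1},{"tx":0,"ty":0,"tz":0,"ax":0,"ay":0,"az":0,"grip":1},{"tx":0,"ty":0,"tz":0,"ax":0,"ay":0,"az":0,"grip":1},{"tx":0,"ty":0,"tz":0,"ax":0,"ay":0,"az":0,"grip":1}])

```text
clock: 14.2
tcp_pos: [0.571, 0.1475, 0.1484]
orientation: [-3.141, 1.353, -0.076]
wrist_force: [0.3, 0.3, -0.6]
grip_width: 0.0156
```

```bash
python3 p4.py .08 .0; python3 - <<'E'
from h import *
for n in ("wrist","top","scene"):
    c=viewer.read_camera(n); f=c["frame"][:,:,::-1]; np.savez(n+"6.npz",**c)
    if n=="top": f=cv2.resize(f[115:245,215:295],None,fx=4.6,fy=4.6,interpolation=cv2.INTER_CUBIC)
    if n=="scene": f=cv2.resize(f[120:220,310:440],None,fx=5,fy=5,interpolation=cv2.INTER_CUBIC)
    cv2.imwrite(f"pics/{n}6.png",f)
E
```

```text
turn [-0.004 -0.003 -0.001] then shift cm [ 5.03 -0.28  1.28] | shift now-axes [ 5.03 -0.28  1.29] wf [ 0.3  0.3 -0.6] t 14.2 g 15.6 tcp [571.  147.5 148.4]
target [569.5 150.5  96.5]
```

View pics/wrist6.png

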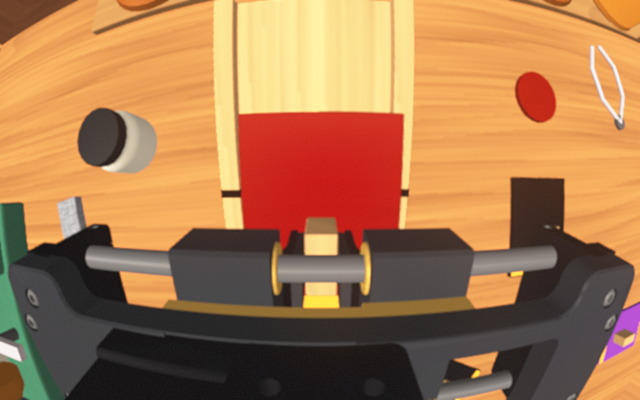

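View pics/scene6.png

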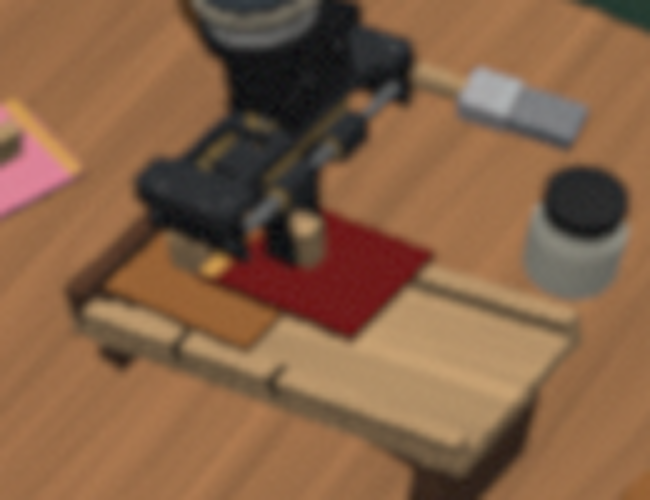

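Wrist view: the board's centre is at u≈321 and the upper marks (230,194) and (405,194) centre on 317.5. That confirms the small +y shift of 2.8 mm. Lowering to about 4 mm above rest.

Emit:
move_arm(steps=[{"tx":0.4,"ty":-0.15,"tz":0.3,"ax":-0.004,"ay":-0.003,"az":0,"grip":1},{"tx":0.8,"ty":-0.13,"tz":0.3,"ax":0,"ay":0,"az":0,"grip":1},{"tx":0.9,"ty":0,"tz":0.3,"ax":0,"ay":0,"az":0,"grip":1},{"tx":0.9,"ty":0,"tz":0.2,"ax":0,"ay":0,"az":0,"grip":1},{"tx":0.7,"ty":0,"tz":0.1,"ax":0,"ay":0,"az":0,"grip":1},{"tx":0.5,"ty":0,"tz":0.1,"ax":0,"ay":0,"az":0,"grip":1},{"tx":0.3,"ty":0,"tz":0,"ax":0,"ay":0,"az":0,"grip":1},{"tx":0.1,"ty":0,"tz":0,"ax":0,"ay":0,"az":0,"grip":1},{"tx":0,"ty":0,"tz":0,"ax":0,"ay":0,"az":0,"grip":1},{"tx":0,"ty":0,"tz":0,"ax":0,"ay":0,"az":0,"grip":1}])

```text
clock: 15.6
tcp_pos: [0.5684, 0.1505, 0.1006]
orientation: [3.139, 1.356, -0.076]
wrist_force: [-0.6, -0.4, -0.8]
grip_width: 0.0155
```

```bash
python3 p4.py .08 .0; python3 - <<'E'
from h import *
for n in ("wrist","top"):
    c=viewer.read_camera(n); f=c["frame"][:,:,::-1]; np.savez(n+"7.npz",**c)
    if n=="top": f=cv2.resize(f[115:245,215:295],None,fx=4.6,fy=4.6,interpolation=cv2.INTER_CUBIC)
    cv2.imwrite(f"pics/{n}7.png",f)
E
```

```text
turn [ 0.    -0.    -0.001] then shift cm [ 0.43 -0.01 -0.02] | shift now-axes [ 0.43 -0.01 -0.02] wf [-0.6 -0.4 -0.8] t 15.6 g 15.5 tcp [568.4 150.5 100.6]
target [569.5 150.5  96.5]
```

View pics/wrist7.png

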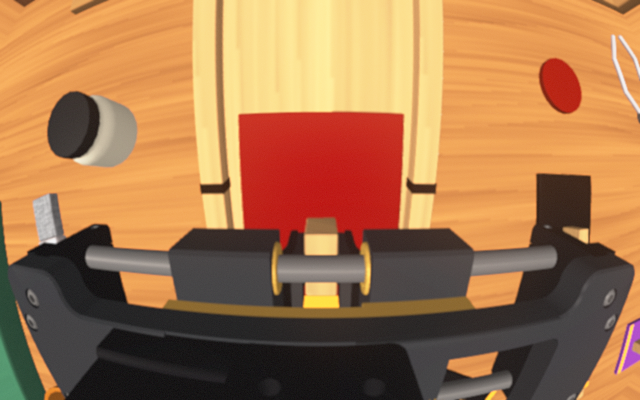

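View pics/top7.png

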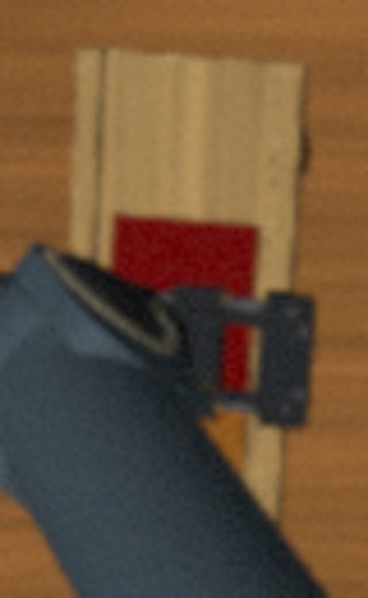

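```bash
python3 - <<'E'
from h import *
c=dict(np.load("wrist7.npz"))
f=c["frame"]; cv2.imwrite("pics/w7c.png",cv2.resize(f[100:240,190:450,::-1],None,fx=3,fy=3))
a=onzw(c,215.5,187.5,.1028)*1000;b=onzw(c,422.5,187.5,.1028)*1000
print(a,b,(a+b)/2,"exp mid",ch(.16*c18-.014*s18,0,.1028)*1000)
t=dict(np.load("top7.npz"))
# head top edge mid in top: expected
p0,R,_=state(); hd=p0+R@np.array([.0034,0,-.075])
print("head pred top px",proj(t,hd),[proj(t,p0+R@np.array([.0034,s*.045,-.075])) for s in(1,-1)])
E
```

```text
[606.97494541 208.53006868 102.8       ] [598.30168312  90.15606062 102.8       ] [602.63831427 149.34306465 102.8       ] exp mid [603.24576947 147.97225953 102.8       ]
head pred top px [254.23439861 162.67080364] [array([270.13610236, 163.93238835]), array([238.33736134, 161.40958916])]
```

View pics/w7c.png

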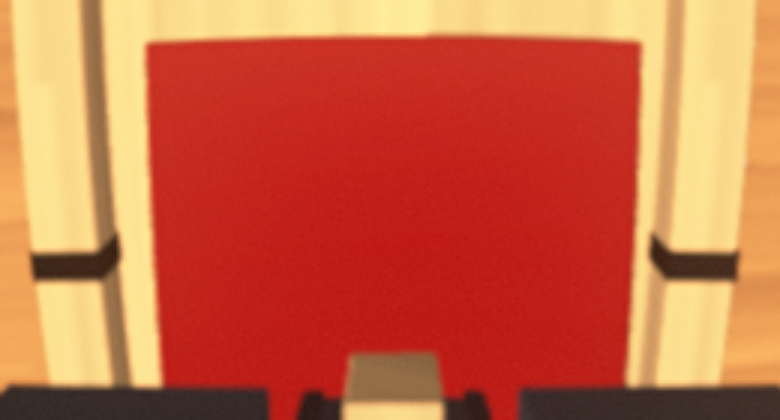

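Emit:
move_arm(steps=[{"tx":0.1,"ty":0,"tz":0,"ax":0,"ay":0,"az":0,"grip":1},{"tx":0.1,"ty":0,"tz":0,"ax":0,"ay":0,"az":0,"grip":1},{"tx":0.05,"ty":0,"tz":0,"ax":0,"ay":0,"az":0,"grip":1},{"tx":0.05,"ty":0,"tz":0,"ax":0,"ay":0,"az":0,"grip":1},{"tx":0.05,"ty":0,"tz":0,"ax":0,"ay":0,"az":0,"grip":1},{"tx":0,"ty":0,"tz":0,"ax":0,"ay":0,"az":0,"grip":1},{"tx":0,"ty":0,"tz":0,"ax":0,"ay":0,"az":0,"grip":1},{"tx":0,"ty":0,"tz":0,"ax":0,"ay":0,"az":0,"grip":1},{"tx":0,"ty":0,"tz":0,"ax":0,"ay":0,"az":0,"grip":1},{"tx":0,"ty":0,"tz":0,"ax":0,"ay":0,"az":0,"grip":1}])

```text
clock: 16.95
tcp_pos: [0.569, 0.1504, 0.097]
orientation: [3.138, 1.356, -0.076]
wrist_force: [-0.2, 0.2, -0.9]
grip_width: 0.0159
```

```bash
python3 p4.py .08 .0
```

```text
turn [ 0.     0.    -0.001] then shift cm [ 0.06 -0.01 -0.04] | shift now-axes [ 0.06 -0.01 -0.04] wf [-0.2  0.2 -0.9] t 16.95 g 15.9 tcp [569.  150.4  97. ]
target [569.5 150.5  96.5]
```

Emit:
move_arm(steps=[{"tx":0.03,"ty":0,"tz":0,"ax":0,"ay":0,"az":0,"grip":1},{"tx":0.03,"ty":0,"tz":0,"ax":0,"ay":0,"az":0,"grip":1},{"tx":0.03,"ty":0,"tz":0,"ax":0,"ay":0,"az":0,"grip":1},{"tx":0.03,"ty":0,"tz":0,"ax":0,"ay":0,"az":0,"grip":1},{"tx":0.03,"ty":0,"tz":0,"ax":0,"ay":0,"az":0,"grip":1},{"tx":0.03,"ty":0,"tz":0,"ax":0,"ay":0,"az":0,"grip":1},{"tx":0,"ty":0,"tz":0,"ax":0,"ay":0,"az":0,"grip":1},{"tx":0,"ty":0,"tz":0,"ax":0,"ay":0,"az":0,"grip":1},{"tx":0,"ty":0,"tz":0,"ax":0,"ay":0,"az":0,"grip":1},{"tx":0,"ty":0,"tz":0,"ax":0,"ay":0,"az":0,"grip":1}])

```text
clock: 18.2
tcp_pos: [0.5691, 0.1504, 0.0964]
orientation: [3.133, 1.356, -0.082]
wrist_force: [-6.0, -1.7, 11.6]
grip_width: 0.0155
```

```bash
python3 p4.py .08 .0
```

```text
turn [ 0.001 -0.    -0.002] then shift cm [ 0.   -0.01 -0.04] | shift now-axes [ 0.   -0.01 -0.04] wf [-6.  -1.7 11.6] t 18.2 g 15.5 tcp [569.1 150.4  96.4]
target [569.5 150.5  96.5]
```

Contact is made at about 13 N and the pose is on target. I relieve it by 1 mm, release, and back straight out.

Emit:
move_arm(steps=[{"tx":-0.06,"ty":0,"tz":0,"ax":0,"ay":0,"az":0,"grip":1},{"tx":-0.06,"ty":0,"tz":0,"ax":0,"ay":0,"az":0,"grip":1},{"tx":0,"ty":0,"tz":0,"ax":0,"ay":0,"az":0,"grip":0.2},{"tx":0,"ty":0,"tz":0,"ax":0,"ay":0,"az":0,"grip":0.2},{"tx":0,"ty":0,"tz":0,"ax":0,"ay":0,"az":0,"grip":0.2},{"tx":0,"ty":0,"tz":0,"ax":0,"ay":0,"az":0,"grip":0.2},{"tx":-1,"ty":0,"tz":0,"ax":0,"ay":0,"az":0,"grip":0.2},{"tx":-2,"ty":0,"tz":0,"ax":0,"ay":0,"az":0,"grip":0.2},{"tx":-4,"ty":0,"tz":0,"ax":0,"ay":0,"az":0,"grip":0.2},{"tx":-4,"ty":0,"tz":0,"ax":0,"ay":0,"az":0,"grip":0.1}])

```text
clock: 19.45
tcp_pos: [0.5453, 0.1526, 0.2063]
orientation: [3.14, 1.355, -0.074]
wrist_force: [0.6, 0.2, 0.1]
grip_width: 0.0377
```

```bash
python3 p3.py .08 black; python3 - <<'E'
from h import *
for n in ("wrist","scene"):
    c=viewer.read_camera(n); f=c["frame"][:,:,::-1]; np.savez(n+"8.npz",**c)
    if n=="scene": f=cv2.resize(f[120:220,310:440],None,fx=5,fy=5,interpolation=cv2.INTER_CUBIC)
    cv2.imwrite(f"pics/{n}8.png",f)
E
```

```text
turn [-0.013 -0.215 -0.002] then shift cm [11.43 27.51  0.12] | shift now-axes [11.22 27.51  2.21] wf [0.6 0.2 0.1] t 19.45 g 37.7 tcp [545.3 152.6 206.3]
```

View pics/wrist8.png

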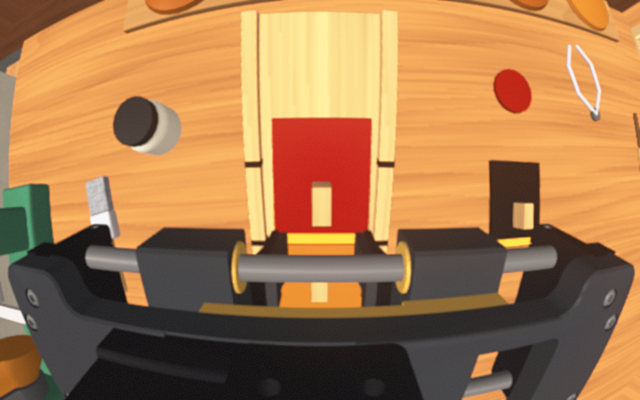

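View pics/scene8.png

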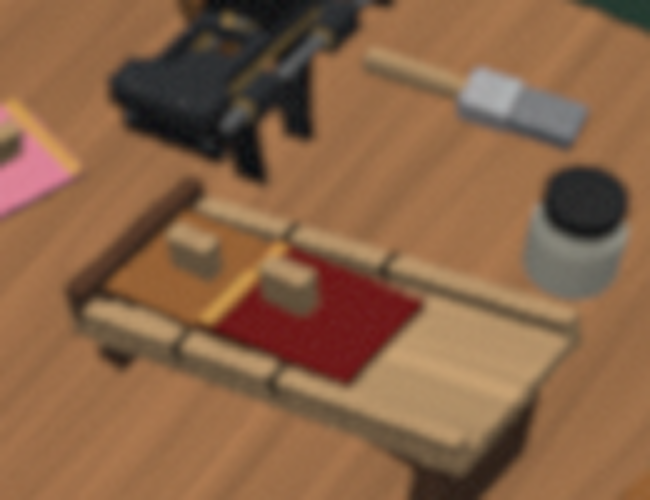

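The red board lies square: its gold edge in the scene crop, (203,320)–(278,243), falls on the line through the lower marks (178,345) and (292,232). Now to the black board.

Emit:
move_arm(steps=[{"tx":0,"ty":3,"tz":0,"ax":-0.013,"ay":-0.107,"az":0,"grip":0},{"tx":0,"ty":5,"tz":0,"ax":0,"ay":-0.108,"az":0,"grip":0},{"tx":0,"ty":6,"tz":0,"ax":0,"ay":0,"az":0,"grip":0},{"tx":1,"ty":6,"tz":0,"ax":0,"ay":0,"az":0,"grip":0},{"tx":2,"ty":5,"tz":0.1,"ax":0,"ay":0,"az":0,"grip":0},{"tx":3,"ty":2.5,"tz":0,"ax":0,"ay":0,"az":0,"grip":0},{"tx":3,"ty":0,"tz":0,"ax":0,"ay":0,"az":0,"grip":0},{"tx":2,"ty":0,"tz":0,"ax":0,"ay":0,"az":0,"grip":0},{"tx":0.4,"ty":0,"tz":0,"ax":0,"ay":0,"az":0,"grip":0},{"tx":0,"ty":0,"tz":0,"ax":0,"ay":0,"az":0,"grip":0}])

```text
clock: 20.8
tcp_pos: [0.5281, -0.1224, 0.0912]
orientation: [1.661, 1.568, -1.54]
wrist_force: [1.0, -0.5, 0.5]
grip_width: 0.0437
```

```bash
python3 p3.py 0 black; python3 - <<'E'
from h import *
for n in ("wrist","top"):
    c=viewer.read_camera(n); f=c["frame"][:,:,::-1]; np.savez(n+"9.npz",**c)
    if n=="top": f=cv2.resize(f[115:245,215:295],None,fx=4.6,fy=4.6,interpolation=cv2.INTER_CUBIC)
    cv2.imwrite(f"pics/{n}9.png",f)
E
```

```text
turn [-0.001 -0.    -0.003] then shift cm [ 7.92 -0.04  0.03] | shift now-axes [ 7.92 -0.06  0.03] wf [ 1.  -0.5  0.5] t 20.8 g 43.7 tcp [ 528.1 -122.4   91.2]
```

View pics/wrist9.png

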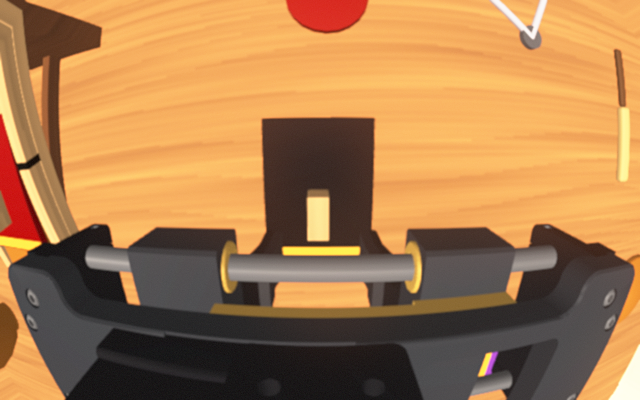

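View pics/top9.png

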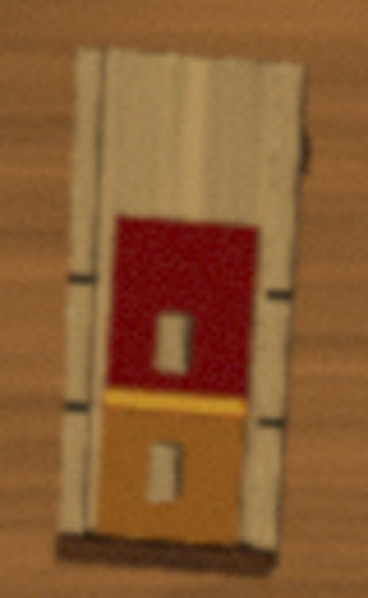

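```bash
python3 - <<'E'
from h import *
t=dict(np.load("top9.npz"))
z=lambda p:((np.array(p)-[215,115]+.5)*4.6-.5).round(1)
for n,v in (("tail upper edge",[0,.0,.008]),("head upper",[.12,0,.008])):
    for y in (.045,-.045):
        print(n,z(proj(t,tail(.08)+RB@np.array([v[0],y,v[2]]))))
for s in (.08,.16):
    for y in (.061,-.061): print("mark",z(proj(t,ch(s*c18-.014*s18,y,.04+s*s18+.014*c18))))
c=dict(np.load("wrist9.npz"))
a,b=[onzw(c,u,v,.008)*1000 for u,v in [(262.5,118.5),(374.5,118.5)]]
print(a,b,"yaw",np.degrees(np.arctan2((a-b)[1],(a-b)[0]))-90)
h=(a+b)/2; y=np.radians(-3.4)
print("block from head",h[:2]-75*np.array([np.cos(y),np.sin(y)]), "block direct",np.round(onzw(c,318,218,.036)*1000,1))
E
```

```text
tail upper edge [ 98.5 409.1]
tail upper edge [243.1 420.6]
head upper [110.4 215.1]
head upper [256.3 226.7]
mark [ 75.  406.7]
mark [270.  422.3]
mark [ 79.8 279. ]
mark [277.2 294.8]
[604.56311496 -80.76944181   8.        ] [ 599.15489514 -169.25405643    8.        ] yaw -3.497593055563314
block from head [ 526.99101796 -120.5637711 ] block direct [ 528.7 -120.3   36. ]
```

```bash
python3 - <<'E'
from h import *
t=dict(np.load("top9.npz"))
z=lambda p:((np.array(p)-[215,115]+.5)*4.6-.5).round(1)
print("red block top pred",z(proj(t,block(.08,.028))),"plain",z(proj(t,block(0,.028))))
f=t["frame"].astype(float)
a=proj(t,tail(.08)+RB@np.array([-.03,0.025,.008])); b=proj(t,tail(.08)+RB@np.array([.03,.025,.008]))
for yy in (.03,.02,-.02,-.03):
  print(yy)
  for s in (np.arange(-8,14,2)/1000):
    u,v=proj(t,tail(.08)+RB@np.array([s,yy,.008])); 
    p=cv2.getRectSubPix(t["frame"],(1,1),(float(u),float(v)))[0,0]; print(round(s*1000),p.tolist(),end=" ")
  print()
  for s in (np.arange(110,132,2)/1000):
    u,v=proj(t,tail(.08)+RB@np.array([s,yy,.008])); 
    p=cv2.getRectSubPix(t["frame"],(1,1),(float(u),float(v)))[0,0]; print(round(s*1000),p.tolist(),end=" ")
  print()
E
```

```text
red block top pred [167.2 344.3] plain [161.2 473.6]
0.03
-8 [142, 85, 27] -6 [143, 87, 30] -4 [143, 88, 33] -2 [143, 87, 33] 0 [143, 86, 32] 2 [159, 98, 35] 4 [173, 115, 36] 6 [185, 131, 38] 8 [189, 137, 43] 10 [182, 128, 40] 12 [165, 108, 33] 
110 [108, 12, 13] 112 [107, 10, 12] 114 [105, 5, 7] 116 [106, 7, 8] 118 [116, 34, 24] 120 [130, 70, 46] 122 [147, 107, 69] 124 [155, 120, 75] 126 [161, 127, 81] 128 [164, 131, 85] 130 [161, 129, 80] 
0.02
-8 [144, 88, 33] -6 [142, 86, 29] -4 [141, 85, 28] -2 [140, 85, 30] 0 [141, 88, 29] 2 [155, 103, 32] 4 [175, 123, 37] 6 [187, 135, 39] 8 [190, 135, 41] 10 [185, 127, 40] 12 [167, 107, 36] 
110 [107, 9, 13] 112 [109, 17, 18] 114 [107, 12, 13] 116 [107, 17, 13] 118 [112, 33, 21] 120 [125, 65, 43] 122 [142, 98, 63] 124 [155, 119, 75] 126 [160, 128, 79] 128 [162, 131, 79] 130 [162, 130, 80] 
-0.02
-8 [142, 87, 33] -6 [142, 85, 30] -4 [140, 83, 27] -2 [138, 80, 26] 0 [139, 84, 26] 2 [151, 99, 29] 4 [176, 125, 37] 6 [190, 138, 44] 8 [192, 139, 45] 10 [184, 129, 40] 12 [163, 102, 30] 
110 [107, 10, 12] 112 [105, 7, 8] 114 [106, 9, 8] 116 [107, 14, 11] 118 [110, 26, 18] 120 [120, 60, 38] 122 [136, 90, 57] 124 [149, 114, 72] 126 [156, 125, 79] 128 [157, 127, 79] 130 [158, 128, 79] 
-0.03
-8 [142, 87, 28] -6 [141, 85, 25] -4 [141, 86, 26] -2 [142, 82, 24] 0 [147, 85, 27] 2 [156, 95, 33] 4 [176, 119, 40] 6 [186, 133, 41] 8 [190, 138, 40] 10 [186, 132, 42] 12 [162, 104, 32] 
110 [104, 3, 3] 112 [104, 3, 6] 114 [106, 8, 9] 116 [108, 19, 12] 118 [112, 38, 27] 120 [120, 66, 42] 122 [133, 94, 58] 124 [152, 118, 76] 126 [155, 123, 76] 128 [156, 125, 77] 130 [156, 125, 79]
```

Red sits within about 1–2 mm along the slope and about 3 mm toward −y, well inside tolerance. The wrist view shows the large black board between the fingers, block top at (318,218). Lowering to grasp.

Emit:
move_arm(steps=[{"tx":1.5,"ty":-0.1,"tz":0.03,"ax":0,"ay":0,"az":0,"grip":0},{"tx":2,"ty":0,"tz":0,"ax":0,"ay":0,"az":0,"grip":0},{"tx":2,"ty":0,"tz":0,"ax":0,"ay":0,"az":0,"grip":0},{"tx":1.2,"ty":0,"tz":0,"ax":0,"ay":0,"az":0,"grip":0},{"tx":0.7,"ty":0,"tz":0,"ax":0,"ay":0,"az":0,"grip":0},{"tx":0.3,"ty":0,"tz":0,"ax":0,"ay":0,"az":0,"grip":0},{"tx":0.2,"ty":0,"tz":0,"ax":0,"ay":0,"az":0,"grip":0},{"tx":0,"ty":0,"tz":0,"ax":0,"ay":0,"az":0,"grip":0},{"tx":0,"ty":0,"tz":0,"ax":0,"ay":0,"az":0,"grip":0},{"tx":0,"ty":0,"tz":0,"ax":0,"ay":0,"az":0,"grip":0}])

```text
clock: 22.15
tcp_pos: [0.5276, -0.1218, 0.0118]
orientation: [1.579, 1.568, -1.623]
wrist_force: [-1.2, -0.4, 0.0]
grip_width: 0.0435
```

```bash
python3 p3.py 0 black .5278 -.1213 -3.4
```

```text
turn [-0.001 -0.    -0.003] then shift cm [-0.02 -0.06 -0.01] | shift now-axes [-0.02 -0.06 -0.01] wf [-1.2 -0.4  0. ] t 22.15 g 43.5 tcp [ 527.6 -121.8   11.8]
```

Emit:
move_arm(steps=[{"tx":0,"ty":0,"tz":0,"ax":0,"ay":0,"az":0,"grip":1},{"tx":0,"ty":0,"tz":0,"ax":0,"ay":0,"az":0,"grip":1},{"tx":0,"ty":0,"tz":0,"ax":0,"ay":0,"az":0,"grip":1},{"tx":0,"ty":0,"tz":0,"ax":0,"ay":0,"az":0,"grip":1},{"tx":-0.5,"ty":0,"tz":0,"ax":0,"ay":0,"az":0,"grip":1},{"tx":-1.5,"ty":0,"tz":0,"ax":0,"ay":0,"az":0,"grip":1},{"tx":-4,"ty":0,"tz":0,"ax":0,"ay":0,"az":0,"grip":1},{"tx":-5,"ty":0,"tz":0,"ax":0,"ay":0,"az":0,"grip":1},{"tx":-5,"ty":0,"tz":0,"ax":0,"ay":0,"az":0,"grip":1},{"tx":-3,"ty":0,"tz":0,"ax":0,"ay":0,"az":0,"grip":1}])

```text
clock: 23.4
tcp_pos: [0.5285, -0.121, 0.2054]
orientation: [2.363, 1.565, -0.838]
wrist_force: [0.8, -0.0, -1.6]
grip_width: 0.016
```

```bash
sed -i 's/^O=.*; YAW/O=np.array([.4554,.1605]); YAW/' h.py; python3 p4.py .16 .05; python3 - <<'E'
from h import *
c=viewer.read_camera("wrist"); cv2.imwrite("pics/w10.png",c["frame"][:,:,::-1]); np.savez("w10.npz",**c)
p0,R,_=state()
for y in (.045,-.045): print(np.round(projw(c,p0+R@np.array([.0036,y,-.075])),1))
E
```

```text
turn [ 0.014  0.211 -0.002] then shift cm [  5.4  -27.54  -8.71] | shift now-axes [  3.35 -27.43 -10.01] wf [ 0.8 -0.  -1.6] t 23.4 g 16.0 tcp [ 528.5 -121.   205.4]
target [645.  146.6 171.2]
[406.2 109.9]
[236.4 109.8]
```

View pics/w10.png

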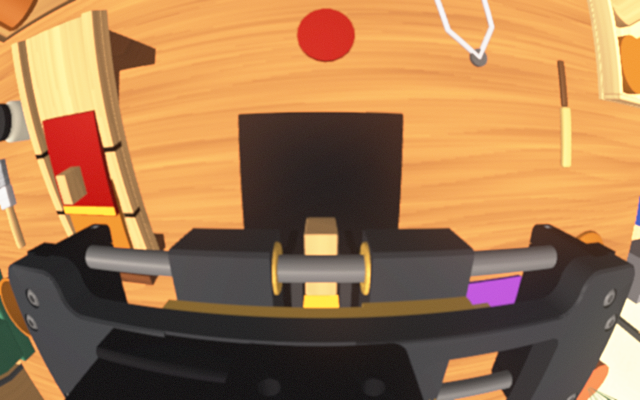

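The black board is gripped square, with head corners at (239,114) and (403,114), matching the red grasp. Moving over the channel.

Emit:
move_arm(steps=[{"tx":0,"ty":-1,"tz":-0.5,"ax":0.007,"ay":0.105,"az":0,"grip":1},{"tx":0,"ty":-3,"tz":-1,"ax":0.007,"ay":0.106,"az":-0.002,"grip":1},{"tx":0,"ty":-4,"tz":-1.2,"ax":0,"ay":0,"az":0,"grip":1},{"tx":0,"ty":-4.5,"tz":-1.5,"ax":0,"ay":0,"az":0,"grip":1},{"tx":0.5,"ty":-4.5,"tz":-1.5,"ax":0,"ay":0,"az":0,"grip":1},{"tx":0.5,"ty":-4.5,"tz":-1.5,"ax":0,"ay":0,"az":0,"grip":1},{"tx":1,"ty":-4,"tz":-1,"ax":0,"ay":0,"az":0,"grip":1},{"tx":1,"ty":-1.8,"tz":-0.4,"ax":0,"ay":0,"az":0,"grip":1},{"tx":1,"ty":0,"tz":0,"ax":0,"ay":0,"az":0,"grip":1},{"tx":0,"ty":0,"tz":0,"ax":0,"ay":0,"az":0,"grip":1}])

```text
clock: 24.7
tcp_pos: [0.6391, 0.1424, 0.1771]
orientation: [3.135, 1.363, -0.082]
wrist_force: [0.0, -0.7, -2.2]
grip_width: 0.0153
```

```bash
python3 p4.py .16 .0; python3 - <<'E'
from h import *
for n in ("scene","wrist"):
    c=viewer.read_camera(n); f=c["frame"][:,:,::-1]; np.savez(n+"11.npz",**c)
    if n=="scene": f=cv2.resize(f[120:220,310:440],None,fx=5,fy=5,interpolation=cv2.INTER_CUBIC)
    cv2.imwrite(f"pics/{n}11.png",f)
E
```

```text
turn [-0.002  0.007 -0.002] then shift cm [ 5.58 -0.46  0.65] | shift now-axes [ 5.58 -0.47  0.61] wf [ 0.  -0.7 -2.2] t 24.7 g 15.3 tcp [639.1 142.4 177.1]
target [645.  146.6 121.2]
```

View pics/scene11.png

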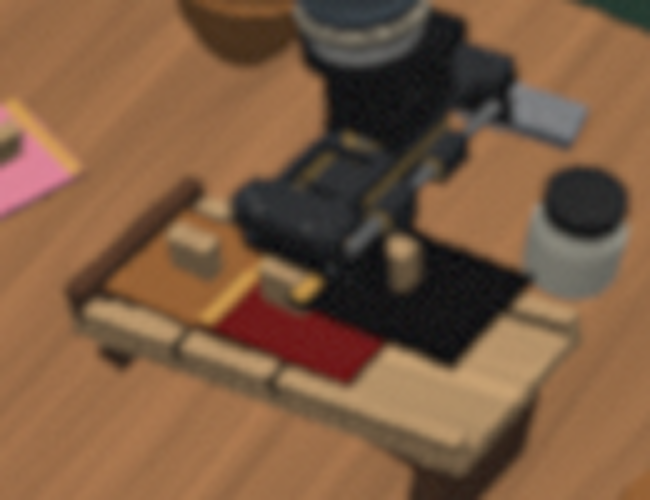

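View pics/wrist11.png

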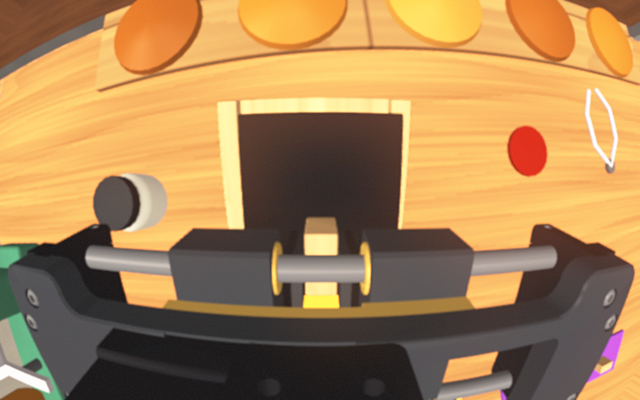

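Wrist view: the board is centred at u≈321 and the channel at about 314.5, so a shift of about 4–5 mm toward +y is needed, agreeing with the plan.

Emit:
move_arm(steps=[{"tx":0.4,"ty":-0.2,"tz":0.1,"ax":-0.002,"ay":0.007,"az":-0.002,"grip":1},{"tx":0.8,"ty":-0.2,"tz":0.2,"ax":0,"ay":0,"az":0,"grip":1},{"tx":1,"ty":-0.06,"tz":0.2,"ax":0,"ay":0,"az":0,"grip":1},{"tx":1,"ty":0,"tz":0.11,"ax":0,"ay":0,"az":0,"grip":1},{"tx":0.9,"ty":0,"tz":0,"ax":0,"ay":0,"az":0,"grip":1},{"tx":0.5,"ty":0,"tz":0,"ax":0,"ay":0,"az":0,"grip":1},{"tx":0.3,"ty":0,"tz":0,"ax":0,"ay":0,"az":0,"grip":1},{"tx":0.1,"ty":0,"tz":0,"ax":0,"ay":0,"az":0,"grip":1},{"tx":0,"ty":0,"tz":0,"ax":0,"ay":0,"az":0,"grip":1},{"tx":0,"ty":0,"tz":0,"ax":0,"ay":0,"az":0,"grip":1}])

```text
clock: 26.05
tcp_pos: [0.6451, 0.1488, 0.1286]
orientation: [-3.131, 1.353, -0.061]
wrist_force: [-0.2, 0.1, -1.1]
grip_width: 0.0152
```

```bash
python3 p4.py .16 .0; python3 - <<'E'
from h import *
for n in ("scene","wrist"):
    c=viewer.read_camera(n); f=c["frame"][:,:,::-1]; np.savez(n+"12.npz",**c)
    if n=="scene": f=cv2.resize(f[120:220,310:440],None,fx=5,fy=5,interpolation=cv2.INTER_CUBIC)
    cv2.imwrite(f"pics/{n}12.png",f)
E
```

```text
turn [ 0.001 -0.003  0.003] then shift cm [0.72 0.22 0.16] | shift now-axes [0.72 0.22 0.16] wf [-0.2  0.1 -1.1] t 26.05 g 15.2 tcp [645.1 148.8 128.6]
target [645.  146.6 121.2]
```

View pics/scene12.png

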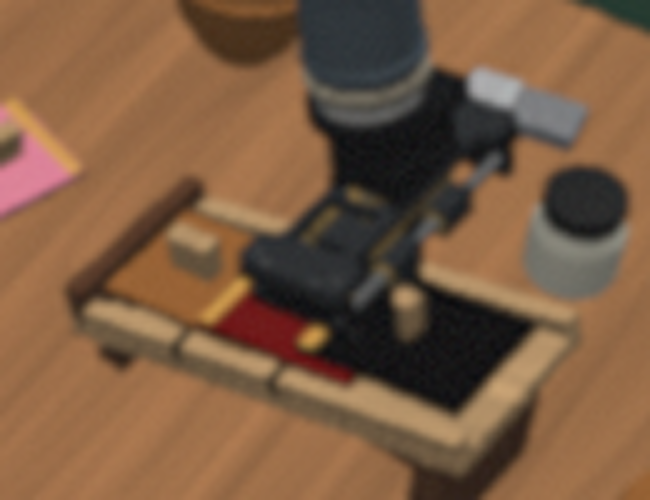

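View pics/wrist12.png

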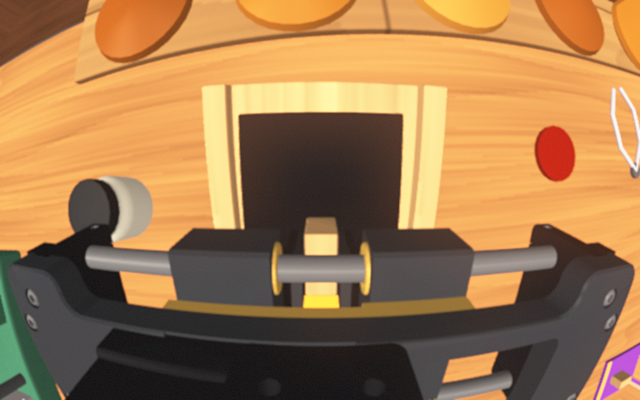

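Emit:
move_arm(steps=[{"tx":0.05,"ty":0.1,"tz":0.08,"ax":0,"ay":0,"az":0.003,"grip":1},{"tx":0.1,"ty":0.1,"tz":0.08,"ax":0,"ay":0,"az":0,"grip":1},{"tx":0.1,"ty":0,"tz":0,"ax":0,"ay":0,"az":0,"grip":1},{"tx":0.05,"ty":0,"tz":0,"ax":0,"ay":0,"az":0,"grip":1},{"tx":0,"ty":0,"tz":0,"ax":0,"ay":0,"az":0,"grip":1},{"tx":0,"ty":0,"tz":0,"ax":0,"ay":0,"az":0,"grip":1},{"tx":0,"ty":0,"tz":0,"ax":0,"ay":0,"az":0,"grip":1},{"tx":0,"ty":0,"tz":0,"ax":0,"ay":0,"az":0,"grip":1},{"tx":0,"ty":0,"tz":0,"ax":0,"ay":0,"az":0,"grip":1},{"tx":0,"ty":0,"tz":0,"ax":0,"ay":0,"az":0,"grip":1}])

```text
clock: 27.4
tcp_pos: [0.6439, 0.1468, 0.125]
orientation: [3.138, 1.353, -0.075]
wrist_force: [0.7, 0.6, -0.4]
grip_width: 0.0159
```

```bash
python3 p4.py .16 .0
```

```text
turn [ 0.001 -0.003 -0.   ] then shift cm [ 0.39  0.01 -0.02] | shift now-axes [ 0.39  0.01 -0.02] wf [ 0.7  0.6 -0.4] t 27.4 g 15.9 tcp [643.9 146.8 125. ]
target [645.  146.6 121.2]
```

Emit:
move_arm(steps=[{"tx":0.08,"ty":0,"tz":0,"ax":0,"ay":0,"az":0,"grip":1},{"tx":0.08,"ty":0,"tz":0,"ax":0,"ay":0,"az":0,"grip":1},{"tx":0.06,"ty":0,"tz":0,"ax":0,"ay":0,"az":0,"grip":1},{"tx":0.05,"ty":0,"tz":0,"ax":0,"ay":0,"az":0,"grip":1},{"tx":0.04,"ty":0,"tz":0,"ax":0,"ay":0,"az":0,"grip":1},{"tx":0.03,"ty":0,"tz":0,"ax":0,"ay":0,"az":0,"grip":1},{"tx":0.03,"ty":0,"tz":0,"ax":0,"ay":0,"az":0,"grip":1},{"tx":0.03,"ty":0,"tz":0,"ax":0,"ay":0,"az":0,"grip":1},{"tx":0,"ty":0,"tz":0,"ax":0,"ay":0,"az":0,"grip":1},{"tx":0,"ty":0,"tz":0,"ax":0,"ay":0,"az":0,"grip":1}])

```text
clock: 28.65
tcp_pos: [0.6447, 0.1467, 0.1218]
orientation: [3.136, 1.353, -0.078]
wrist_force: [-2.8, -0.6, 6.1]
grip_width: 0.0157
```

```bash
python3 p4.py .16 .0
```

```text
turn [ 0.001 -0.003 -0.001] then shift cm [ 0.06  0.01 -0.01] | shift now-axes [ 0.06  0.01 -0.01] wf [-2.8 -0.6  6.1] t 28.65 g 15.7 tcp [644.7 146.7 121.8]
target [645.  146.6 121.2]
```

Emit:
move_arm(steps=[{"tx":0.04,"ty":0,"tz":0,"ax":0,"ay":0,"az":0,"grip":1},{"tx":0,"ty":0,"tz":0,"ax":0,"ay":0,"az":0,"grip":1},{"tx":-0.07,"ty":0,"tz":0,"ax":0,"ay":0,"az":0,"grip":1},{"tx":0,"ty":0,"tz":0,"ax":0,"ay":0,"az":0,"grip":0.2},{"tx":0,"ty":0,"tz":0,"ax":0,"ay":0,"az":0,"grip":0.2},{"tx":0,"ty":0,"tz":0,"ax":0,"ay":0,"az":0,"grip":0.2},{"tx":0,"ty":0,"tz":0,"ax":0,"ay":0,"az":0,"grip":0.2},{"tx":-1,"ty":0,"tz":0,"ax":0,"ay":0,"az":0,"grip":0.2},{"tx":-3,"ty":0,"tz":0,"ax":0,"ay":0,"az":0,"grip":0.2},{"tx":-5,"ty":0,"tz":0,"ax":0,"ay":0,"az":0,"grip":0.2}])

```text
clock: 29.9
tcp_pos: [0.6243, 0.1477, 0.2091]
orientation: [3.134, 1.356, -0.079]
wrist_force: [0.8, 0.4, 0.9]
grip_width: 0.0347
```

Emit:
move_arm(steps=[{"tx":-4,"ty":2,"tz":0,"ax":0,"ay":0,"az":0,"grip":0.2},{"tx":-2,"ty":4,"tz":0,"ax":0,"ay":0,"az":0,"grip":0.2},{"tx":0,"ty":5,"tz":0,"ax":0,"ay":0,"az":0,"grip":0.2},{"tx":0,"ty":5,"tz":0,"ax":0,"ay":0,"az":0,"grip":0.2},{"tx":0,"ty":5,"tz":0,"ax":0,"ay":0,"az":0,"grip":0.2},{"tx":0,"ty":5,"tz":0,"ax":0,"ay":0,"az":0,"grip":0.2},{"tx":0,"ty":3,"tz":0,"ax":0,"ay":0,"az":0,"grip":0.2},{"tx":0,"ty":0,"tz":0,"ax":0,"ay":0,"az":0,"grip":0.2},{"tx":0,"ty":0,"tz":0,"ax":0,"ay":0,"az":0,"grip":0.2},{"tx":0,"ty":0,"tz":0,"ax":0,"ay":0,"az":0,"grip":0.2}])

```text
clock: 31.15
tcp_pos: [0.5919, -0.1378, 0.2684]
orientation: [3.14, 1.353, -0.071]
wrist_force: [0.1, 0.6, -1.1]
grip_width: 0.0347
```

```bash
python3 - <<'E'
from h import *
for n in ("scene","top"):
    c=viewer.read_camera(n); f=c["frame"][:,:,::-1]; np.savez(n+"13.npz",**c)
    cv2.imwrite(f"pics/{n}13f.png",f)
    f=cv2.resize(f[120:220,310:440],None,fx=5,fy=5,interpolation=cv2.INTER_CUBIC) if n=="scene" else cv2.resize(f[115:245,215:295],None,fx=4.6,fy=4.6,interpolation=cv2.INTER_CUBIC)
    cv2.imwrite(f"pics/{n}13.png",f)
E
```

```text
(no output)
```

View pics/scene13.png

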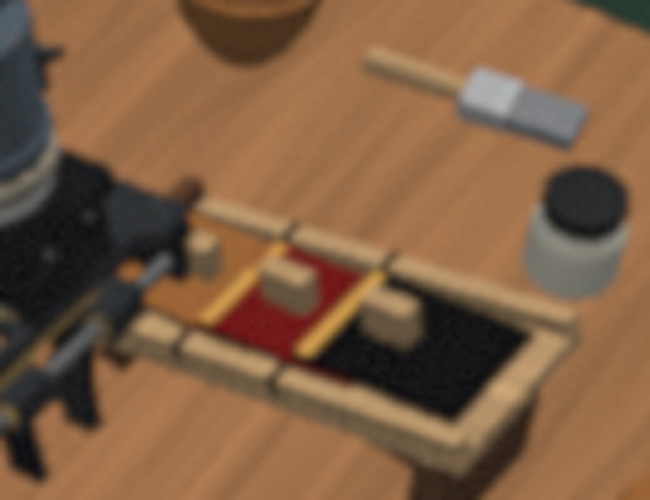

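View pics/top13.png

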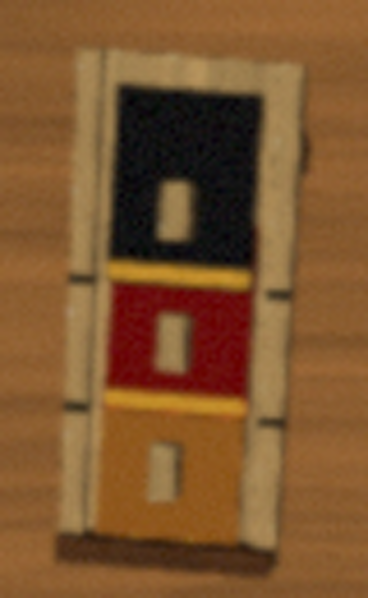

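View pics/top13f.png

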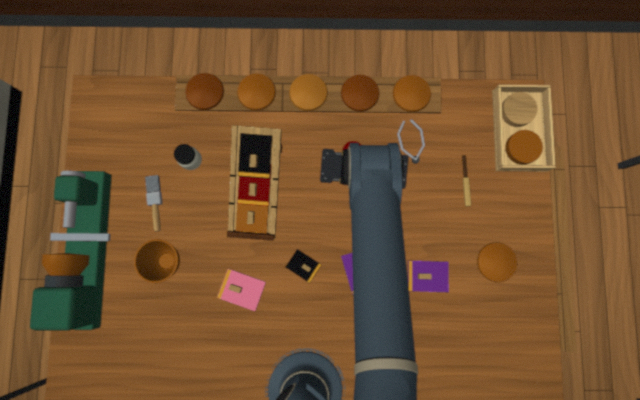

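Both boards look square in both views. A numeric check of both gold edges and heads against the marks in the two views:

```bash
cat > chk.py <<'E'
from h import *
import sys
h_=sys.argv[1] if len(sys.argv)>1 else "13"
# edge position along board x, from colour step, median over several y's
def prof(t,s0,yy,rng):
    o=[]
    for s in rng:
        u,v=proj(t,tail(s0)+RB@np.array([s,yy,.008])); o.append(cv2.getRectSubPix(t["frame"].astype(np.float32),(1,1),(float(u),float(v)))[0,0])
    return np.array(o)
def step(P,rng,sl):
    w=P[:, :]; a,b=w[:4].mean(0),w[-4:].mean(0); d=(b-a); q=(w-a)@d/(d@d); i=np.argmax(q>.5); return rng[i]
for n in ("top","scene"):
    t=dict(np.load(n+h_+".npz"))
    for nm,s0 in (("red",.08),("black",.16)):
        T=[];H=[]
        for yy in np.linspace(-.035,.035,15):
            r=np.arange(-.008,.0085,.0005); T.append(step(prof(t,s0,yy,r),r,0))
            r=np.arange(.108,.1325,.0005); H.append(step(prof(t,s0,yy,r),r,0))
        print(n,nm,"tail x mm",np.median(T)*1000,"L/R",np.median(T[-5:])*1000,np.median(T[:5])*1000,"head-120",round(np.median(H)*1000-120,1) if nm=="black" or h_=="9" else "")
    # lateral edges
        L=[];Rr=[]
        for xx in np.linspace(.02,.07,11):
            for sg,l in ((1,L),(-1,Rr)):
                r=np.arange(.036,.0535,.0005); o=np.array([cv2.getRectSubPix(t["frame"].astype(np.float32),(1,1),tuple(map(float,proj(t,tail(s0)+RB@np.array([xx,sg*y,.008])))))[0,0] for y in r]); l.append(step(o,r,0))
        print("   y centre mm",(np.median(L)-np.median(Rr))*500, "halfwidths",np.median(L)*1000,np.median(Rr)*1000)
E
python3 chk.py 13
python3 - <<'E'
from h import *
t=dict(np.load("top13.npz")); P=cloud(t)
for nm,s0 in (("red",.08),("black",.16)):
    z=[]
    for x in np.linspace(.02,.07 if nm=="red" else .11,12):
        for y in (-.03,-.02,.02,.03):
            u,v=proj(t,tail(s0)+RB@np.array([x,y,.008])).round().astype(int)
            z.append([x,(RB.T@(P[v,u]-tail(s0)))[2]])
    z=np.array(z); k=np.polyfit(z[:,0],z[:,1],1); print(nm,"face height mm",np.median(z[:,1])*1000,"slope err rad",round(k[0],3))
E
```

```text
top red tail x mm 4.000000000000011 L/R 4.000000000000011 4.000000000000011 head-120 
   y centre mm -4.2500000000000036 halfwidths 40.0 48.50000000000001
top black tail x mm 2.5000000000000093 L/R 2.5000000000000093 2.5000000000000093 head-120 0.5
   y centre mm -2.7500000000000027 halfwidths 41.5 47.00000000000001
scene red tail x mm 1.0000000000000078 L/R 3.0000000000000098 1.0000000000000078 head-120 
   y centre mm -1.5000000000000013 halfwidths 46.50000000000001 49.50000000000001
scene black tail x mm 6.938893903907228e-15 L/R 0.5000000000000073 -0.4999999999999935 head-120 3.0
   y centre mm -1.7500000000000016 halfwidths 46.00000000000001 49.50000000000001
red face height mm 7.326473705765758 slope err rad -0.021
black face height mm 7.664885920849304 slope err rad -0.384
```

Estimates put both tails 1–3 mm uphill of their lines. The top view alone says up to 4 mm for red, so I'll take one closer wrist look for a direct edge-versus-mark comparison.

```bash
python3 - <<'E'
from h import *
plan(np.array([.47,.155,.29]),toolR(RB,1))
E
```

```text
turn [ 0.004 -0.003  0.   ] then shift cm [ -5.17 -28.37  13.51] | shift now-axes [ -5.21 -28.43  13.38] wf [ 0.6 -0.7  0. ] t 31.25 g 34.8 tcp [ 591.8 -138.4  268.3]
```

Emit:
move_arm(steps=[{"tx":-1.5,"ty":0,"tz":2,"ax":0,"ay":0,"az":0,"grip":0.2},{"tx":-1.5,"ty":-2,"tz":3,"ax":0,"ay":0,"az":0,"grip":0.2},{"tx":-1.2,"ty":-4,"tz":3,"ax":0,"ay":0,"az":0,"grip":0.2},{"tx":-1,"ty":-5,"tz":3,"ax":0,"ay":0,"az":0,"grip":0.2},{"tx":0,"ty":-5,"tz":2.4,"ax":0,"ay":0,"az":0,"grip":0.2},{"tx":0,"ty":-5,"tz":0,"ax":0,"ay":0,"az":0,"grip":0.2},{"tx":0,"ty":-5,"tz":0,"ax":0,"ay":0,"az":0,"grip":0.2},{"tx":0,"ty":-2.4,"tz":0,"ax":0,"ay":0,"az":0,"grip":0.2},{"tx":0,"ty":0,"tz":0,"ax":0,"ay":0,"az":0,"grip":0.2},{"tx":0,"ty":0,"tz":0,"ax":0,"ay":0,"az":0,"grip":0.2}])

```text
clock: 32.5
tcp_pos: [0.4701, 0.1526, 0.2894]
orientation: [3.134, 1.354, -0.08]
wrist_force: [-0.6, 0.0, 0.7]
grip_width: 0.0349
```

```bash
python3 - <<'E'
from h import *
c=viewer.read_camera("wrist"); cv2.imwrite("pics/w14.png",cv2.resize(c["frame"][100:250,210:430,::-1],None,fx=3.6,fy=3.6,interpolation=cv2.INTER_CUBIC)); np.savez("w14.npz",**c)
E
```

```text
(no output)
```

View pics/w14.png

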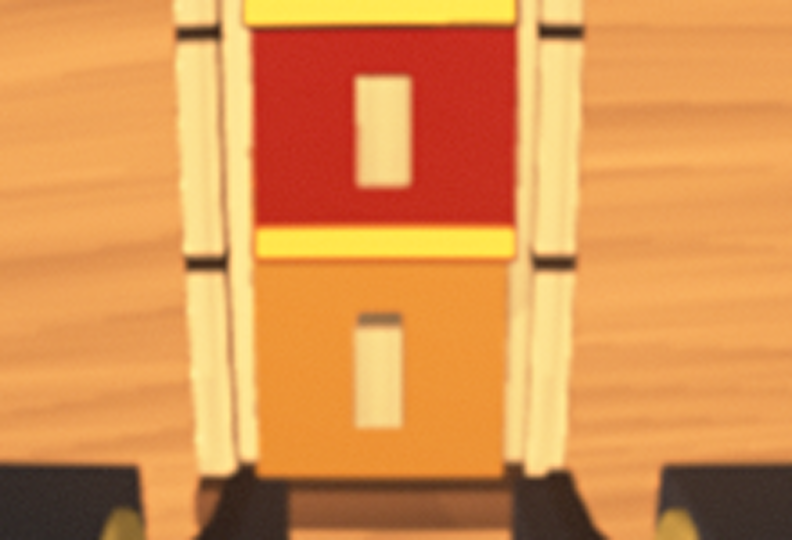

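```bash
python3 - <<'E'
from h import *
c=dict(np.load("w14.npz"))
z=lambda p:((np.array(p)-[210,100]+.5)*3.6-.5).round(1)
for s in (.08,.16):
    print(s,"marks",[z(projw(c,ch(s*c18-.014*s18,y,.04+s*s18+.014*c18))).tolist() for y in(.061,-.061)],
     "tail upper",[z(projw(c,tail(s)+RB@np.array([0,y,.008]))).tolist() for y in(.045,-.045)],
     "tail+5mm",z(projw(c,tail(s)+RB@np.array([.005,0,.008]))).tolist(), "mid",z(projw(c,tail(s)+RB@np.array([0,0,.008]))).tolist())
E
```

```text
0.08 marks [[205.2, 261.9], [555.7, 261.8]] tail upper [[248.2, 263.5], [511.8, 263.4]] tail+5mm [379.7, 248.4] mid [379.7, 263.0]
0.16 marks [[196.7, 31.5], [563.1, 30.6]] tail upper [[241.5, 28.4], [517.3, 27.7]] tail+5mm [379.1, 11.2] mid [379.1, 26.3]
```

The close wrist view gives red's edge 2 mm and black's edge 1.6 mm uphill of their marks. Both are within 2 mm of the channel middle, and the plain board is tight to the stop. Handing in.

```bash
python3 -c "
from workcell import arm
print(arm.finish_job()); print(arm.get_obs()['clock'])"
```

```text
the job is handed in; nothing more can be done
None
the job is handed in; nothing more can be done
```

I pushed the plain board down to the end stop; the push force rose to 10 N with no further movement. I then laid the red board on the lower line and the black board over it on the upper line, each lowered to light contact before release. The job was handed in at about 32.5 s and gave no verdict.

**Close wrist view:** this was the last check. The red edge is about 2 mm and the black edge about 1.6 mm uphill of their marks. Red is about 2 mm off the channel's middle. The plain board's edge is tight against the stop.

**Where the checks disagreed:**
- **Along the slope:** the top camera alone put the red edge up to 4 mm uphill, while the scene camera said 0–1 mm for both boards.
- **Across the channel:** the top camera put red 4.3 mm off the middle. All these readings are inside the 6 mm and 11 mm limits.
- **Height and slope:** the depth check gave red 7.3 mm and black 7.7 mm face height against a nominal 8 mm, and a red slope error of 0.02 rad. The black slope fit came out at −0.38 rad. I did not re-check it; I took it as bad samples on the block and at the board's edges, because the black board met resistance within 0.6 mm of the expected height and looks flat in both views.

By eye, nothing else on the bench had moved in the last top view, where the arm hid part of the bench (the red disc and a purple board).

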